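# Tighten the pressure cell's nut between its cheek plates

### The job

Take the larger ring spanner from the mat and tighten the hexagon nut on top of the steel pressure cell clockwise until it comes up firmly tight, lifting and reseating the spanner each time the two cheek plates stop the handle. Stop as soon as you feel it firm: do not over-tighten and twist the cell, and do not force the spanner against the cheek plates. Then lay the spanner back flat on the mat, leaving the other things where they are.

Things in the scene. Friction and masses are not known exactly. Their poses are not given: they have to be found in the camera images.
- wrench: Larger of two steel ring spanners with black rubber-sleeved handles (they may change places), 187 mm long, 220 g, flat on the mat. Origin: ring's centre, on its underside; z up; x from the ring along the handle. Ring 43 mm across, 11 mm high; hexagonal through hole 29 mm across flats, a flat facing +x. Shank 14 mm wide, 10 mm high, x = 20 to 72 mm. Centre of mass near x = 88 mm.
- wrench_grip (a point): Low on the middle of the larger spanner's sleeve, the place to grip it, 115 mm from the ring's centre, 9 mm above its underside; axes as wrench. Sleeve 18 mm wide (y), 26 mm high (from the underside up), from 70 to 165 mm from the ring's centre. Pressing on the ring with more than about 6 N can tip the spanner in the grip.
- small_wrench: Smaller ring spanner on the mat, 140 mm long, ring 31 mm across (too small for the nut), sleeve 12 mm wide, 13 mm high. It lies beside the larger one, roughly parallel, about 110 mm from it. Origin and axes like the larger one's. Not needed.
- mat: Flat grey bench mat, fixed, 280 mm (x) by 220 mm (y), 3 mm thick. Origin at the centre of its underside.
- stand: Fixed aluminium base plate 150 x 130 x 12 mm that carries the pressure cell. Origin: centre of its underside, on the nut's vertical axis. The handle of the seated spanner points to the stand's -x side, between two upright cheek plates. A small gauge, 64 mm high, stands at its +x side.
- cheeks: Two upright aluminium cheek plates on the stand (same origin and axes): 10 mm thick, up to 112 mm above the bench, standing radially 40 to 68 mm from the nut's axis, 59 degrees to either side of the stand's -x direction. The seated handle can swing about 42 degrees to either side of -x before it touches them.
- nut_seat (a point): On the nut's axis, on its collar (42 mm across), 62 mm above the bench: the underside of the spanner's ring rests here when seated. Turns with the nut: x square to one of the six flats, z up. The spanner goes on when its x differs from this x by a multiple of 60 degrees, within about 8 degrees either way; it has that much free play before it drives. Smooth, oiled steel.
- nut_top (a point): On the nut's top rim, at the middle of the upper edge of one flat: 13.5 mm from the axis along nut_seat's x, 11 mm above nut_seat; axes as nut_seat. Nut 27 mm across flats. Above this level a 4 mm high conical lead-in, then a threaded stub to 9 mm above it.
- nut (a joint): Turn of the nut against the cell, rad, growing clockwise seen from above (tightening). It runs with about 0.2 N m of friction and meets its slightly springy seat at 2.30; at the start 1.05 to 1.95 rad are left.
- cell (a joint): Twist of the cell in the stand, rad, clockwise from above positive, 0 unloaded. The cell gives springily by 0.05 rad per N m of torque on the nut: firmly tight (0.5 N m) is 0.025, over-tight (over 1.3 N m) more than 0.065. The torque on the nut is the push on the handle times its distance from the axis (0.5 N m = 4.5 N at 110 mm), plus any turning moment of the hand.
- gasket: Loose copper ring, 40 mm across, 4 mm thick, on the mat's far end. Not needed.
- spare_nut: Loose steel nut, 27 mm across flats, 14 mm high, lying on the bench. Not needed.
- vial_rack: White rack of vials, 100 x 130 x 70 mm. Not needed.
- sample_jar: Amber jar, 64 mm across, 75 mm high. Not needed.
- tip_box: Purple box with clear lid, 85 x 120 x 85 mm. Not needed.
- wash_bottle: White bottle, 66 mm across, 160 mm high. Not needed.
Mind the look-alikes: they are no part of the job. Leave any brown look-alike of the wrench alone.

How it is judged (in metres and radians):
On the way, in this order (a step that is already met when the one before it is completed fails the run):
1. the larger spanner's ring is seated on the nut, down to the collar (horizontal distance between wrench and nut_seat below 0.004 m and z of wrench in the frame of nut_seat below 0.005 m and angle between wrench's own z axis and vertical below 0.15 rad), for 0.2 s.
2. after a stroke the spanner is lifted off the nut, which has turned but is not at its seat yet (z of wrench in the frame of nut_seat above 0.0115 m and distance of nut_top from where it was at the start of the episode above 0.004 m and value of joint nut below 2.27 rad), for 0.05 s.
3. with the spanner seated again, the nut is at its seat and pulled up firm (cell twisted at least 0.022 rad, about 0.45 N m) (horizontal distance between wrench and nut_seat below 0.004 m and z of wrench in the frame of nut_seat below 0.006 m and value of joint nut above 2.27 rad and value of joint cell above 0.022 rad), for 0.1 s.
At the end, for the whole second after the job is handed in: The nut is still at its seat within 0.1 rad (joint above 2.20 rad) and the larger spanner lies flat (within 0.1 rad) and still on the mat, the centre of its ring over the mat (value of joint nut above 2.2 rad and x of wrench in the frame of mat between -0.14 and 0.14 m and y of wrench in the frame of mat between -0.11 and 0.11 m and z of wrench in the frame of mat below 0.007 m and angle between wrench's own z axis and vertical below 0.1 rad and linear speed of wrench below 0.02 m/s); the robot touches nothing.
It fails at once if the nut is over-tightened: the cell twisted by more than 0.065 rad (1.3 N m) (value of joint cell above 0.065 rad or value of joint cell below -0.065 rad).
It fails at once if the spanner is forced against the cheek plates with more than 25 N (contact force between wrench and cheeks above 25 N).
It fails at once if another thing is moved by more than 30 mm (distance of any of small_wrench, gasket, spare_nut, vial_rack, sample_jar, tip_box, wash_bottle from where it was at the start of the episode above 0.03 m).
It also fails if it takes over 72 s, if anything falls off the work surface, if the arm or the gripper's body presses on something with over 40 N, if the wrist force passes 120 N, or if a joint passes its speed limit or range.

### The arm

A 6-joint arm with a two-finger parallel gripper is mounted at the origin on the work surface. World frame = base frame: x ahead of the robot, y to its left, z up, the work surface at z = 0. Lengths are in m, angles in degrees, forces in N, time in s.
With the tool pointing down it reaches from about 0.4 to 0.825 m from the base axis. Payload 7 kg.
Tool frame: the origin (TCP) lies midway between the tips of the shut fingers; the grasp point (between the pads) lies r.grasp_offset behind it (r.grasp_offset is the distance from the TCP to the grasp point, in m); x points along the fingers, z is the direction in which the jaws open and shut, and the axes are right-handed (so a half turn about x gives the same grasp; the last joint's range is limited). The gripper opens to 88 mm and grips with 3 to 60 N. Pads are 19 mm wide; open, the fingers measure 130 mm over their backs; the gripper's body (78 mm by 193 mm) begins 47 mm behind the grasp point.
Start: joints at [-55.17, 20.546, 0.682, 0, -70.136, -16.507], TCP at [0.212, -0.641, 0.227] pointing down, gripper open.
Joint ranges: [-176.03, 176.03], [-82.01, 121.73], [-58.28, 71.71], [-173.87, 95.51], [-174.79, -0.11], [-173.66, 173.66]. Speed limits (degrees/s): [136.94, 136.94, 172.46, 180, 180, 180].

### API

Orientations are given as [roll, pitch, yaw] about the fixed x, y, z axes, in that order (R = Rz(yaw) Ry(pitch) Rx(roll)).
In Python, from plant import readout, vision, close_job, r gives the robot as it stands.
- The arm moves only by the shell command python3 -m handwheel 'ROWS' [OPENING] [FORCE]. ROWS is JSON, a list that holds one entry, the list of rows, each a list of 4 numbers: the shift along the world's x, y, z in units of 40 mm (1.0 is 40 mm), then the turn about the world's z in units of 5 degrees (1.0 is 5 degrees). In form: [[[tx, ty, tz, roll], ...]]. A call has 1 to 8 rows; each row shifts and turns the pose as measured when the row begins; what a row does not reach is not made up. A row lasts 1/10 s, in which the tool goes at most 50 mm and 8.59 degrees, less where a joint would pass 70% of its speed; a pose out of reach is approached as far as the arm can. A call is refused whole if a number of a shift passes 1 or a number of a turn 1, either way. A call with a gripper value outside its range is refused whole. OPENING is the finger opening in mm, from 0 to 87.6, set as the call begins (- or left out, the last holds). The fingers move at their own pace and stop on an object; FORCE is the grip in N (left out, the last holds). Time passes only in rows, so rows that do not move let the fingers close. It gives the time, the measured TCP pose, the force and the opening at its end, in the units of the state.
- readout.get_state(): the state, without advancing time (a new reading comes with each control period).
- vision.capture(name): name is "side" or "top" or "wrist"; returns the picture (384x512x3 uint8, blue, green, red); there is no depth.
- vision.get_calibration(name): a dict with "intrinsics" (3x3 intrinsics, pixels), "pose" (4x4, takes a point from camera to world coordinates). Camera axes: x right, y up, looking along -z (the intrinsics and any distortion apply to the point x, -y, -z); pixel columns grow to the right and rows downward; lengths in m; the calibration is good to about 2 mm. A picture is of the moment at which its call begins: read the wrist's pose just before it. get_calibration takes no time and is no camera call; for the wrist camera it gives the pose at the moment of the call.
- close_job(): hands the job in, once; it reports no verdict.
The state is a dict: "time_s": time; "joints": joint angles; "qd": joint speeds; "joint_torque": joint torques, N m; "tcp_pos": TCP position; "eef_rot": TCP orientation; "contact_force": force on the tool from outside, world axes, zero at the start; "moment": the same for the moment, N m; "gripper_width": finger opening in m.
Only numpy, scipy, OpenCV 4.12 (cv2) and the standard library are available. Lean on these libraries where they do the work, as an engineer would, in place of code of your own. Each camera call takes 0.05 s, during which the arm holds its last target.

## Working session

There is one attempt and no reset: what is moved stays moved. The work goes in short steps, Python scripts to look and compute and a shell command to move; the robot and the scene stay as the last step left them, time stands still between calls to the robot, and variables do not carry over. Pictures are saved under pics/ and viewed, and the job is handed in when it is done.

```bash
ls; mkdir -p pics; python3 - <<'E'
from plant import readout, vision, r
import cv2
print(readout.get_state()); print(r.grasp_offset)
for n in ["side","top","wrist"]:
    c=vision.get_calibration(n); print(n,c)
    cv2.imwrite(f"pics/{n}0.png",vision.capture(n))
E
```

```text
pics
{'time_s': 0.0, 'joints': array([-5.51700583e+01,  2.05918270e+01,  6.35443938e-01, -2.13784388e-02,
       -7.01360198e+01, -1.65066282e+01]), 'qd': array([ 0.09351787,  0.01187449,  0.15101739, -0.09611647, -0.01308893,
        0.08972761]), 'joint_torque': array([ 2.59520284e-04, -5.82711554e+01,  2.93058801e+01,  6.99719220e+00,
        7.02770718e-03, -1.38980645e-04]), 'tcp_pos': array([ 0.21203654, -0.64032642,  0.22562699]), 'eef_rot': array([  4.23778612,  89.90543613, 112.55381932]), 'contact_force': array([ 0.91765916, -0.12248161, -0.94496858]), 'moment': array([ 0.01458112, -0.03739134,  0.04662754]), 'gripper_width': 0.08724427400165337}
0.0188
side {'intrinsics': array([[490.82036518,   0.        , 251.81690924],
       [  0.        , 490.82036518, 196.05000857],
       [  0.        ,   0.        ,   1.        ]]), 'pose': array([[ 0.98024498,  0.15205957, -0.12648187,  0.31094026],
       [-0.1967622 ,  0.68469123, -0.70177102, -1.15598824],
       [-0.02010997,  0.71279437,  0.70108471,  1.15814962],
       [ 0.        ,  0.        ,  0.        ,  1.        ]])}
[... 254 characters left out ...]
9304533e-01],
       [-9.99971949e-01, -9.69481735e-04, -7.42705152e-03,
        -2.90017664e-02],
       [-7.48150898e-03,  8.19178150e-02,  9.96611007e-01,
         1.58906686e+00],
       [ 0.00000000e+00,  0.00000000e+00,  0.00000000e+00,
         1.00000000e+00]])}
wrist {'intrinsics': array([[287.92361323,   0.        , 251.41343216],
       [  0.        , 287.92361323, 186.91867947],
       [  0.        ,   0.        ,   1.        ]]), 'pose': array([[-0.31406711, -0.91245492, -0.26227443,  0.14100984],
       [ 0.94939942, -0.30137659, -0.08839053, -0.66372875],
       [ 0.001609  , -0.27676375,  0.96093665,  0.38361702],
       [ 0.        ,  0.        ,  0.        ,  1.        ]])}
```

View pics/top0.png

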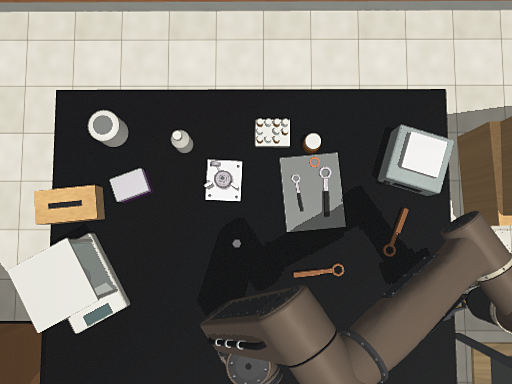

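View pics/side0.png

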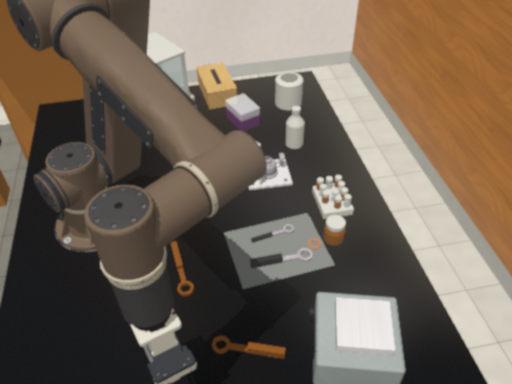

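View pics/wrist0.png

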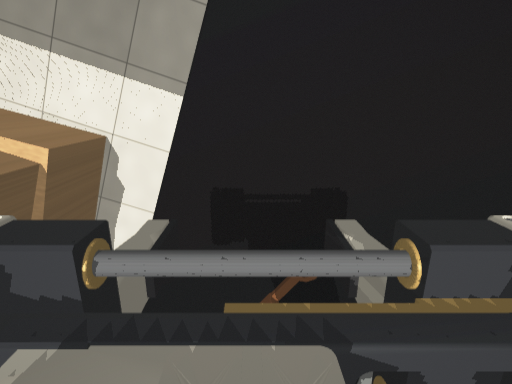

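```bash
cat > h.py <<'E'
import numpy as np, cv2
from plant import readout, vision, r
def px2w(cal,u,v,z):
    K=cal["intrinsics"];P=cal["pose"]
    d=np.array([(u-K[0,2])/K[0,0],-(v-K[1,2])/K[1,1],-1.0]);d=P[:3,:3]@d
    o=P[:3,3];return o+d*(z-o[2])/d[2]
def w2px(cal,p):
    K=cal["intrinsics"];P=cal["pose"]
    q=P[:3,:3].T@(np.array(p)-P[:3,3]);return np.array([K[0,2]+K[0,0]*q[0]/-q[2],K[1,2]-K[1,1]*q[1]/-q[2]])
def st():
    s=readout.get_state();print("t%.2f"%s["time_s"],"tcp",s["tcp_pos"].round(4),"rot",s["eef_rot"].round(2),"F",s["contact_force"].round(1),"M",s["moment"].round(2),"w%.4f"%s["gripper_width"],"j6 %.1f"%s["joints"][5]);return s
def crop(img,x0,y0,x1,y1,s,name):
    cv2.imwrite(name,cv2.resize(img[y0:y1,x0:x1],None,fx=s,fy=s,interpolation=cv2.INTER_CUBIC))
E
python3 - <<'E'
from h import *
t=cv2.imread("pics/top0.png")
a=cv2.resize(t[145:240,195:350],None,fx=5,fy=5,interpolation=cv2.INTER_CUBIC)
cv2.imwrite("pics/topc.png",a)
E
```

```text
(no output)
```

View pics/topc.png

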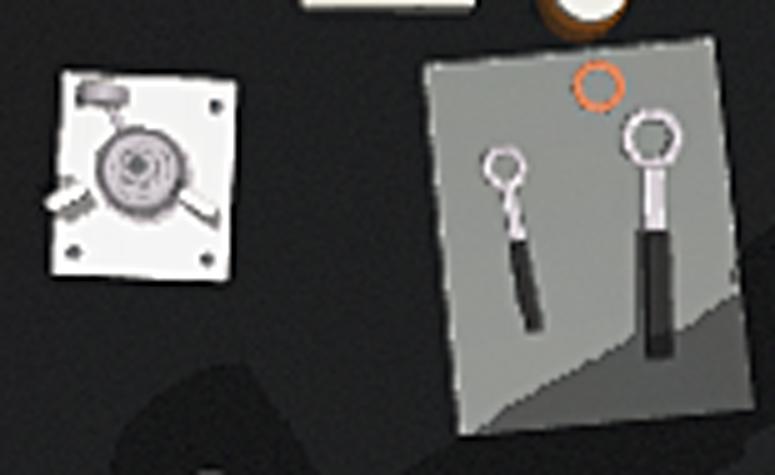

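```bash
python3 - <<'E'
from h import *
c=vision.get_calibration("top")
f=lambda u,v,z:px2w(c,195+(u+.5)/5-.5,145+(v+.5)/5-.5,z).round(4)
print("ring",f(652,138,.014),"end",f(658,355,.02),f(655,235,.03))
print("stand corners",[f(*p,.012) for p in((63,72),(237,82),(228,282),(52,275))])
print("cell top",f(138,168,.08), "stand ctr",f(145,178,.012))
print("mat",[f(*p,.003) for p in((425,65),(714,38),(752,408),(460,435))])
print("small",f(504,167,.01),f(535,330,.016))
print("gasket",f(599,86,.005),"spare",px2w(c,236,243,.014))
t=cv2.imread("pics/top0.png")
E
```

```text
ring [ 0.6224 -0.2811  0.014 ] end [ 0.4601 -0.2823  0.02  ] [ 0.5481 -0.2798  0.03  ]
stand corners [array([0.6733, 0.1598, 0.012 ]), array([0.6655, 0.029 , 0.012 ]), array([0.515 , 0.0354, 0.012 ]), array([0.5203, 0.1666, 0.012 ])]
cell top [0.5919 0.0973 0.08  ] stand ctr [0.593  0.0977 0.012 ]
mat [array([ 0.6797, -0.1125,  0.003 ]), array([ 0.7   , -0.3307,  0.003 ]), array([ 0.4213, -0.3543,  0.003 ]), array([ 0.4014, -0.1371,  0.003 ])]
small [ 0.6012 -0.1709  0.01  ] [ 0.4788 -0.1923  0.016 ]
gasket [ 0.6632 -0.2433  0.005 ] spare [0.35951867 0.05046259 0.014     ]
```

```bash
python3 -m handwheel '[[[0.7,0.85,0,1],[0.7,0.85,0,1],[0.7,0.85,0,1],[0.7,0.85,0,1],[0.7,0.85,0,1],[0.7,0.85,0,1],[0.7,0.85,0,1],[0.7,0.85,0,1]]]' 60 && python3 -m handwheel '[[[0,0,0,1],[0,0,0,1],[0,0,0,1],[0,0,0,1],[0,0,0,1],[0,0,0,1],[0,0,0,1],[0,0,0,1]]]'; python3 -m handwheel '[[[0,0,0,1],[0,0,0,1],[0,0,0,1],[0,0,0,1],[0,0,0,1],[0,0,0,1],[0,0,0,1],[0,0,0,1]]]';python3 -c "
from h import *
st();print(vision.get_calibration('wrist')['pose'].round(3))"
```

```text
time_s: 0.95
tcp_pos: [0.4374, -0.3606, 0.222]
eef_rot: [13.6, 89.6, 162.9]
contact_force: [0.6, -0.3, -0.5]
gripper_width: 0.06
time_s: 1.75
tcp_pos: [0.4411, -0.3536, 0.2204]
eef_rot: [-6.2, 89.5, -174.7]
contact_force: [-0.1, 0.6, -0.8]
gripper_width: 0.0597
time_s: 2.55
tcp_pos: [0.4397, -0.3526, 0.2183]
eef_rot: [-25.4, 89.4, -152.2]
contact_force: [0.1, -0.4, -0.3]
gripper_width: 0.0597
t2.55 tcp [ 0.4397 -0.3526  0.2183] rot [ -25.43   89.36 -152.17] F [ 0.1 -0.4 -0.3] M [-0.02  0.11  0.02] w0.0597 j6 71.6
[[-0.598  0.767  0.232  0.501]
 [-0.801 -0.576 -0.161 -0.396]
 [ 0.01  -0.282  0.959  0.376]
 [ 0.     0.     0.     1.   ]]
```

```bash
python3 -m handwheel '[[[0.3,0.3,0,1],[0.3,0.3,0,1],[0.3,0.3,0,1],[0.3,0.3,0,1],[0.3,0.3,0,1],[0.15,0.25,0,1],[0,0,0,1],[0,0,0,0.4]]]'; python3 -m handwheel '[[[0,0,0,0]]]'; python3 -c "
from h import *
st();print(vision.get_calibration('wrist')['pose'].round(3)); cv2.imwrite('pics/w1.png',vision.capture('wrist'))"
```

```text
time_s: 3.35
tcp_pos: [0.5065, -0.2791, 0.2162]
eef_rot: [-43.2, 89.3, -131.3]
contact_force: [0.7, -0.8, -0.8]
gripper_width: 0.0598
time_s: 3.45
tcp_pos: [0.5064, -0.2788, 0.216]
eef_rot: [-45.7, 89.3, -133.8]
contact_force: [-0.5, -0.2, 0.1]
gripper_width: 0.0599
t3.45 tcp [ 0.5064 -0.2788  0.216 ] rot [ -45.69   89.26 -133.76] F [-0.5 -0.2  0.1] M [-0.06  0.15 -0.02] w0.0599 j6 100.7
[[ 0.034  0.958  0.286  0.583]
 [-0.999  0.03   0.018 -0.274]
 [ 0.009 -0.287  0.958  0.373]
 [ 0.     0.     0.     1.   ]]
```

View pics/w1.png

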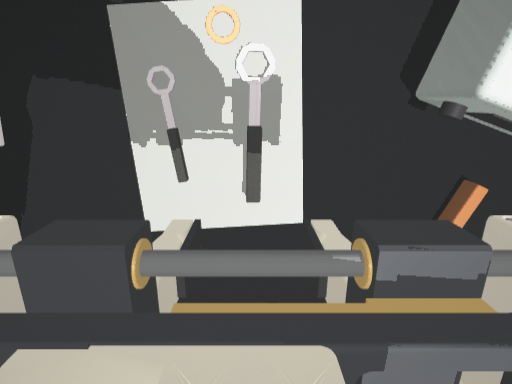

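```bash
python3 - <<'E'
from h import *
c=vision.get_calibration("wrist")
g=cv2.imread("pics/w1.png")
crop(g,100,0,310,210,3,"pics/w1c.png")
for n,u,v,z in (("ring",255,63,.014),("shank",254.5,100,.013),("sleeve",254,160,.029),("end",252.5,200,.029),("end low",252.5,200,.003)): print(n,px2w(c,u,v,z).round(4))
print(w2px(c,[.507,-.281,.029]))
E
```

```text
ring [ 0.6245 -0.2806  0.014 ]
shank [ 0.5836 -0.2815  0.013 ]
sleeve [ 0.5139 -0.2831  0.029 ]
end [ 0.4625 -0.283   0.029 ]
end low [ 0.4534 -0.2836  0.003 ]
[252.11466622 165.48595564]
```

View pics/w1c.png

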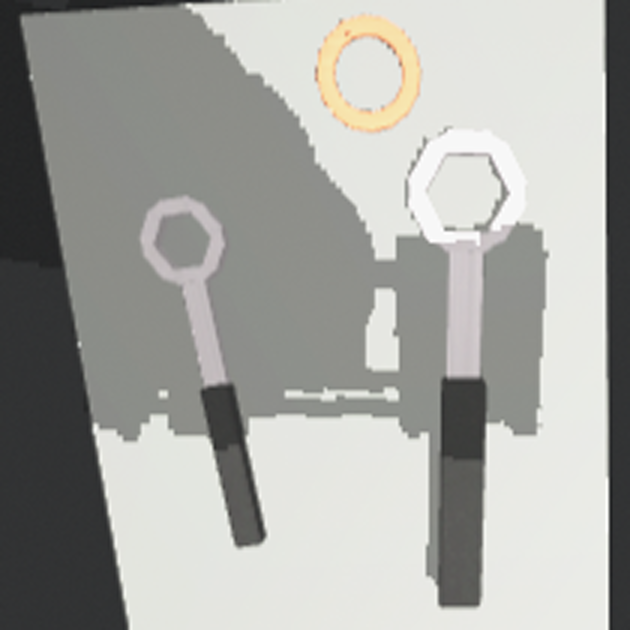

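```bash
python3 -m handwheel '[[[0.05,-0.09,-1,-0.2],[0,0,-1,0],[0,0,-1,0],[0,0,-1,0],[0,0,-0.4,0],[0,0,-0.2,0],[0,0,0,0]]]' 44; python3 -c "
from h import *
st();print(vision.get_calibration('wrist')['pose'].round(3)); cv2.imwrite('pics/w2.png',vision.capture('wrist'))"
```

```text
time_s: 4.2
tcp_pos: [0.5082, -0.284, 0.0279]
eef_rot: [-20.3, 89.3, -110.1]
contact_force: [-0.8, 0.8, -0.0]
gripper_width: 0.0441
t4.20 tcp [ 0.5082 -0.284   0.0279] rot [ -20.33   89.33 -110.11] F [-0.8  0.8 -0. ] M [-0.03  0.16  0.02] w0.0441 j6 99.0
[[ 0.004  0.959  0.282  0.584]
 [-1.     0.     0.012 -0.282]
 [ 0.011 -0.282  0.959  0.185]
 [ 0.     0.     0.     1.   ]]
```

View pics/w2.png

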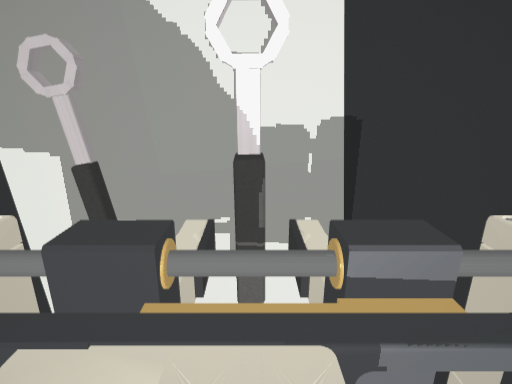

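```bash
python3 - <<'E'
from h import *
c=vision.get_calibration("wrist")
for n,u,v,z in (("ring",247,28,.014),("sleeve start",249.5,155,.029)): print(n,px2w(c,u,v,z).round(4))
E
python3 -m handwheel '[[[0,0,-0.25,0],[0,0,-0.2,0],[0,0,0,0]]]'; python3 -c "
from h import *
st()"
```

```text
ring [ 0.6226 -0.281   0.014 ]
sleeve start [ 0.5564 -0.2824  0.029 ]
time_s: 4.55
tcp_pos: [0.5113, -0.2847, 0.0126]
eef_rot: [13.0, 89.3, -76.8]
contact_force: [-1.1, 1.0, 0.5]
gripper_width: 0.0439
t4.55 tcp [ 0.5113 -0.2847  0.0126] rot [ 12.96  89.25 -76.82] F [-1.1  1.   0.5] M [-0.04  0.17 -0.01] w0.0439 j6 98.9
```

```bash
python3 -m handwheel '[[[-0.07,0.05,-0.1,0],[0,0,0,0]]]'; python3 -m handwheel '[[[0,0,0,0],[0,0,0,0],[0,0,0,0],[0,0,0,0]]]' 5 45; python3 -m handwheel '[[[0,0,0,0],[0,0,0,0]]]'; python3 -c "
from h import *
st()"
```

```text
time_s: 4.75
tcp_pos: [0.5087, -0.2827, 0.0089]
eef_rot: [17.5, 89.2, -72.3]
contact_force: [-0.3, -1.3, 0.1]
gripper_width: 0.0438
time_s: 5.15
tcp_pos: [0.5092, -0.2827, 0.0098]
eef_rot: [22.3, 89.2, -67.5]
contact_force: [-0.6, 1.3, 2.9]
gripper_width: 0.0173
time_s: 5.35
tcp_pos: [0.5093, -0.2827, 0.0099]
eef_rot: [22.6, 89.2, -67.2]
contact_force: [1.0, 0.2, -0.8]
gripper_width: 0.0172
t5.35 tcp [ 0.5093 -0.2827  0.0099] rot [ 22.59  89.17 -67.18] F [ 1.   0.2 -0.8] M [-0.02  0.12  0.06] w0.0172 j6 98.7
```

```bash
python3 -m handwheel '[[[0,0,0.3,0],[0,0,0.8,0],[0,0,0.8,0],[0,0,0.8,0],[0,0,0.6,0]]]'; python3 -m handwheel '[[[-0.09,0.5,0,0],[-0.09,0.94,0,0],[-0.09,0.94,0,0],[-0.09,0.94,0,0],[-0.09,0.94,0,0],[-0.09,0.94,0,0],[-0.09,0.94,0,0],[-0.09,0.9,0,0]]]';python3 -m handwheel '[[[0,0,0,0],[0,0,0,0]]]'; python3 -c "
from h import *
st();print(vision.get_calibration('wrist')['pose'].round(3)); cv2.imwrite('pics/w3.png',vision.capture('wrist'))"
```

```text
time_s: 5.85
tcp_pos: [0.5035, -0.2813, 0.1435]
eef_rot: [-34.6, 89.3, -124.5]
contact_force: [0.3, 0.2, -2.0]
gripper_width: 0.0177
time_s: 6.65
tcp_pos: [0.4726, 0.0052, 0.1537]
eef_rot: [15.5, 89.4, -74.8]
contact_force: [1.0, 0.9, -2.8]
gripper_width: 0.0179
time_s: 6.85
tcp_pos: [0.4718, 0.0091, 0.1551]
eef_rot: [23.7, 89.4, -66.3]
contact_force: [0.9, 0.1, -3.5]
gripper_width: 0.0174
t6.85 tcp [0.4718 0.0091 0.1551] rot [ 23.73  89.42 -66.28] F [ 0.9  0.1 -3.5] M [-0.13  0.26  0.01] w0.0174 j6 64.0
[[-0.     0.962  0.274  0.546]
 [-1.    -0.003  0.009  0.011]
 [ 0.009 -0.274  0.962  0.313]
 [ 0.     0.     0.     1.   ]]
```

View pics/w3.png

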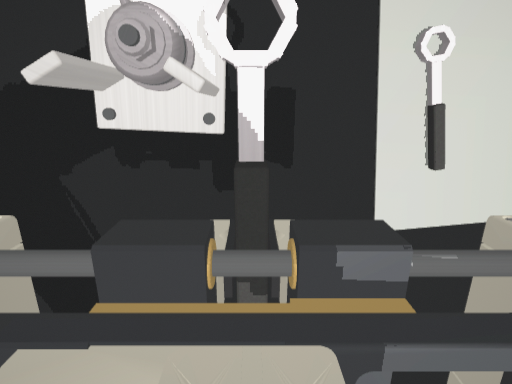

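```bash
python3 - <<'E'
from h import *
g=cv2.imread("pics/w3.png")
crop(g,80,0,200,100,6,"pics/w3c.png")
E
```

```text
(no output)
```

View pics/w3c.png

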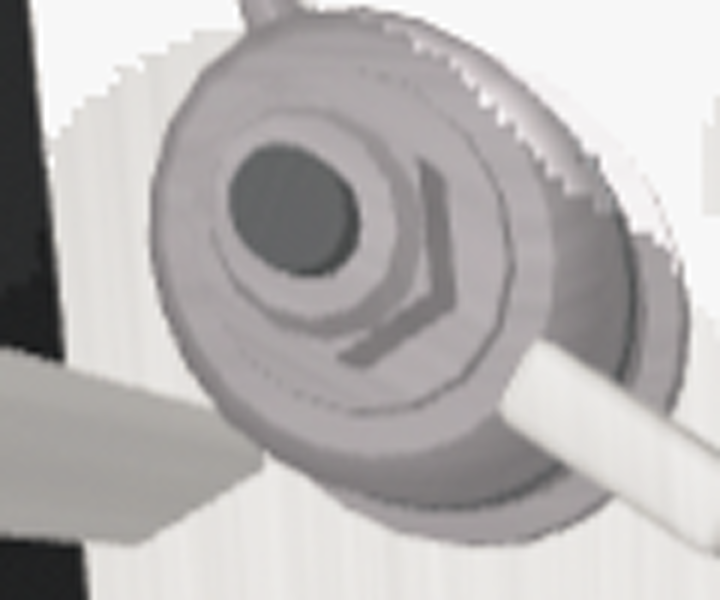

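```bash
python3 - <<'E'
from h import *
c=vision.get_calibration("wrist")
f=lambda u,v,z:px2w(c,80+(u+.5)/6-.5,(v+.5)/6-.5,z)
ang=lambda a,b:np.degrees(np.arctan2(*(b-a)[[1,0]]))
for z,P in ((.073,((340,352),(437,293),(418,160))),(.062,((352,366),(456,306),(438,178)))):
    a,b,d=[f(*p,z) for p in P]
    print(z,a.round(4),b.round(4),d.round(4),"edge",ang(a,b).round(1),np.linalg.norm(b-a).round(4),ang(b,d).round(1),np.linalg.norm(d-b).round(4))
print("stub",f(290,208,.082).round(4),f(287,207,.082),"coll", f(362,260,.062).round(4))
print("ring z top",[px2w(c,249,18,z).round(4) for z in (.155,)])
E
```

```text
0.073 [0.5808 0.0967 0.073 ] [0.5877 0.0837 0.073 ] [0.6029 0.0846 0.073 ] edge -62.1 0.0147 3.5 0.0152
0.062 [0.5807 0.0992 0.062 ] [0.588  0.0846 0.062 ] [0.6034 0.0856 0.062 ] edge -63.2 0.0163 3.5 0.0153
stub [0.5955 0.0977 0.082 ] [0.59564584 0.09806493 0.082     ] coll [0.5936 0.0965 0.062 ]
ring z top [array([0.5872, 0.0102, 0.155 ])]
```

```bash
python3 -m handwheel '[[[0.1,0.14,0,1],[0.1,0.14,0,1],[0.1,0.14,0,1],[0.1,0.14,0,1],[0.1,0.14,0,1],[0.08,0.12,0,0.7],[0,0,0,0],[0,0,0,0]]]'; python3 -c "
from h import *
st();print(vision.get_calibration('wrist')['pose'].round(3)); g=vision.capture('wrist');cv2.imwrite('pics/w4.png',g);crop(g,120,0,380,180,3,'pics/w4c.png')"
```

```text
time_s: 7.7
tcp_pos: [0.4949, 0.0336, 0.1557]
eef_rot: [5.8, 89.5, -55.4]
contact_force: [0.5, 0.2, -2.1]
gripper_width: 0.0174
t7.70 tcp [0.4949 0.0336 0.1557] rot [  5.84  89.48 -55.41] F [ 0.5  0.2 -2.1] M [-0.17  0.27 -0.01] w0.0174 j6 91.3
[[ 0.481  0.844  0.239  0.56 ]
 [-0.877  0.46   0.141  0.071]
 [ 0.009 -0.277  0.961  0.314]
 [ 0.     0.     0.     1.   ]]
```

View pics/w4c.png

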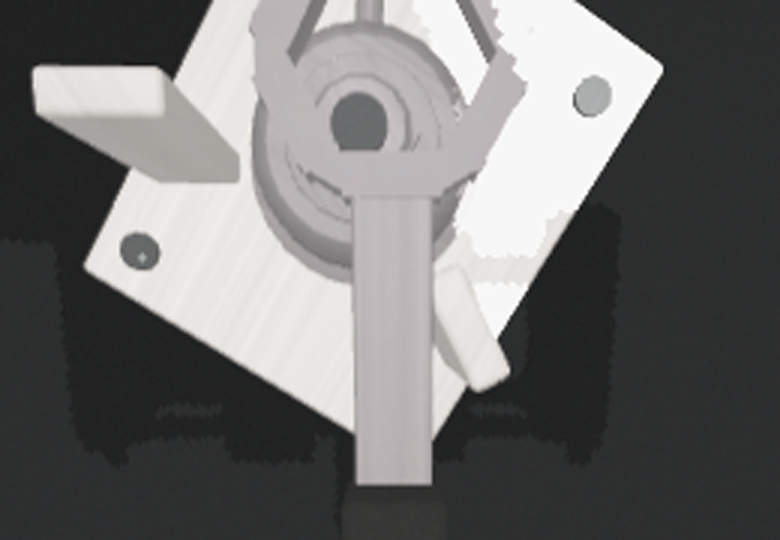

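```bash
python3 - <<'E'
from h import *
c=vision.get_calibration("wrist")
f=lambda u,v,z:px2w(c,120+(u+.5)/3-.5,(v+.5)/3-.5,z)
th=np.radians(28.6);d=np.array([np.cos(th),np.sin(th)])
R1=f(394,486,.158)[:2]+.070*d; R2=f(393,152,.159)[:2]+.0145*d;
s=readout.get_state()["tcp_pos"]
print(R1,R2,"rel along",(R1-s[:2])@d,(R2-s[:2])@d,"perp",(R2-s[:2])@[-d[1],d[0]])
print("stub",f(359,123,.082), "cal shift")
E
```

```text
[0.59501331 0.08906671] [0.59513248 0.08946185] rel along 0.11441408952044728 0.11470786609575948 perp 0.0010588854586364368
stub [0.59539078 0.09850927 0.082     ] cal shift
```

```bash
python3 -m handwheel '[[[0.0,0.22,-0.4,0],[0,0,-0.5,0],[0,0,-0.5,0],[0,0,0,0],[0,0,0,0]]]'; python3 -c "
from h import *
st();print(vision.get_calibration('wrist')['pose'].round(3)); g=vision.capture('wrist');cv2.imwrite('pics/w5.png',g);crop(g,120,0,380,180,3,'pics/w5c.png')"
```

```text
time_s: 8.25
tcp_pos: [0.4951, 0.0401, 0.0999]
eef_rot: [17.1, 89.4, -44.7]
contact_force: [0.3, 0.3, -2.2]
gripper_width: 0.0177
t8.25 tcp [0.4951 0.0401 0.0999] rot [ 17.1   89.42 -44.69] F [ 0.3  0.3 -2.2] M [-0.15  0.16 -0.03] w0.0177 j6 89.9
[[ 0.472  0.849  0.238  0.56 ]
 [-0.881  0.452  0.138  0.077]
 [ 0.01  -0.275  0.961  0.258]
 [ 0.     0.     0.     1.   ]]
```

View pics/w5c.png

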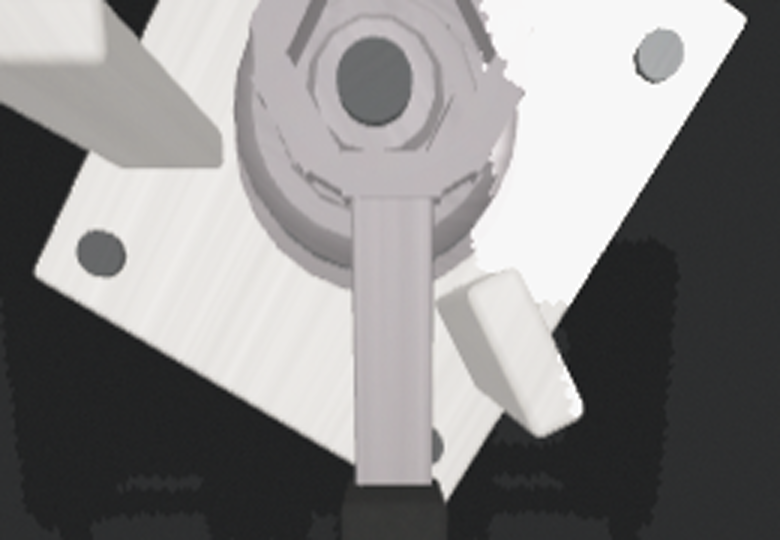

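```bash
cat > rel.py <<'E'
from h import *
import sys
# args: stub crop u v, ring inner near flat crop u v ; crop offset 120,0 scale 3
c=vision.get_calibration("wrist");s=readout.get_state()["tcp_pos"]
P=c["pose"];th=np.arctan2(P[1,1],P[0,1]);d=np.array([np.cos(th),np.sin(th)])
f=lambda u,v,z:px2w(c,120+(u+.5)/3-.5,(v+.5)/3-.5,z)[:2]
a=list(map(float,sys.argv[1:]))
S=f(a[0],a[1],.082);R=f(a[2],a[3],s[2]+.004)+.0145*d;T=f(394,486,s[2]+.003)+.07*d
print("handle hd",np.degrees(th)+180,"stub",S,"ring",R,T,"move",S-(R+T)/2,"along",(S-(R+T)/2)@d,"perp",(S-(R+T)/2)@[-d[1],d[0]])
E
python3 rel.py 374 81 393 150
```

```text
handle hd 208.03343744285482 stub [0.59486784 0.09838322] ring [0.5958267  0.09509464] [0.59564621 0.09466143] move [-0.00086861  0.00350518] along 0.0008806895039220706 perp 0.003502168905085635
```

```bash
python3 -m handwheel '[[[-0.02,0.05,-0.15,0.2],[0,0,0,0],[0,0,0,0]]]'; python3 -c "
from h import *
st();print(vision.get_calibration('wrist')['pose'].round(3)); g=vision.capture('wrist');cv2.imwrite('pics/w6.png',g);crop(g,120,0,380,180,3,'pics/w6c.png')"
```

```text
time_s: 8.6
tcp_pos: [0.4954, 0.0426, 0.0957]
eef_rot: [33.8, 89.3, -26.9]
contact_force: [0.4, 0.1, -2.4]
gripper_width: 0.0177
t8.60 tcp [0.4954 0.0426 0.0957] rot [ 33.82  89.32 -26.93] F [ 0.4  0.1 -2.4] M [-0.1   0.18 -0.02] w0.0177 j6 90.7
[[ 0.488  0.841  0.232  0.559]
 [-0.873  0.468  0.141  0.08 ]
 [ 0.01  -0.271  0.962  0.254]
 [ 0.     0.     0.     1.   ]]
```

View pics/w6c.png

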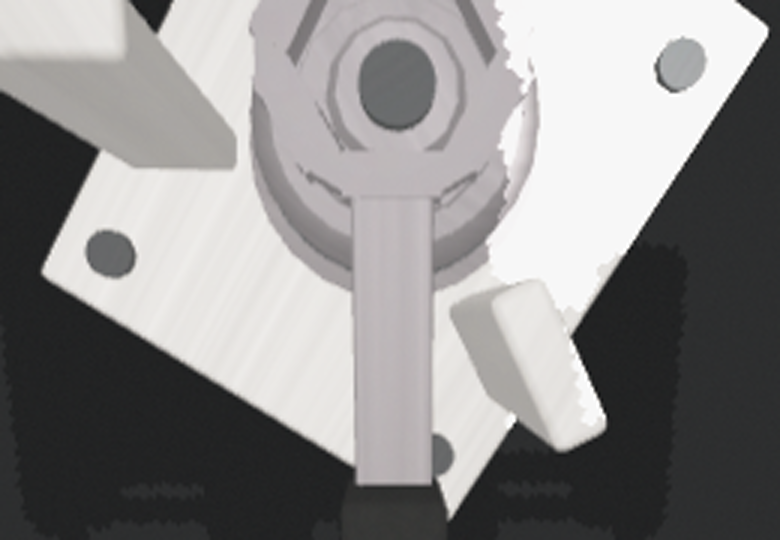

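```bash
python3 rel.py 396.5 84 393.5 150
```

```text
handle hd 209.0803384316893 stub [0.5949585  0.09843225] ring [0.59522708 0.09931633] [0.59493277 0.09890052] move [-0.00012143 -0.00067618] along -0.0004347670415932138 perp -0.0005319220039084479
```

```bash
python3 -m handwheel '[[[0,-0.01,-0.2,0],[0,0,-0.15,0],[0,0,0,0]]]'; python3 -c "
from h import *
st()"
```

```text
time_s: 8.95
tcp_pos: [0.4955, 0.0423, 0.081]
eef_rot: [38.3, 89.3, -22.5]
contact_force: [-0.5, -0.3, -2.5]
gripper_width: 0.0177
t8.95 tcp [0.4955 0.0423 0.081 ] rot [ 38.29  89.28 -22.46] F [-0.5 -0.3 -2.5] M [-0.15  0.23  0.08] w0.0177 j6 90.7
```

```bash
python3 -m handwheel '[[[0,0,-0.12,0],[0,0,-0.08,0],[0,0,0,0]]]'; python3 -c "
from h import *
st(); g=vision.capture('wrist');cv2.imwrite('pics/w7.png',g);crop(g,120,0,380,180,3,'pics/w7c.png')"
```

```text
time_s: 9.25
tcp_pos: [0.4953, 0.0422, 0.0718]
eef_rot: [34.4, 89.3, -26.4]
contact_force: [0.4, 0.3, -2.7]
gripper_width: 0.0176
t9.25 tcp [0.4953 0.0422 0.0718] rot [ 34.38  89.32 -26.37] F [ 0.4  0.3 -2.7] M [-0.14  0.22  0.01] w0.0176 j6 90.6
```

View pics/w7c.png

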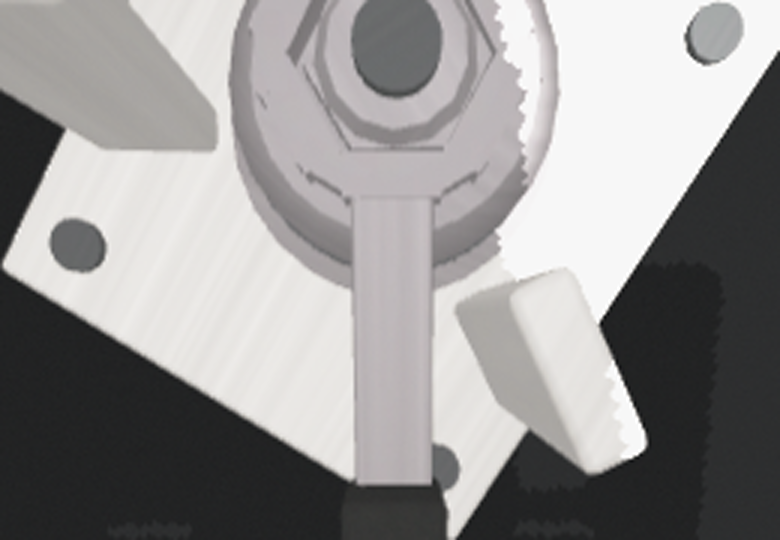

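```bash
python3 -m handwheel '[[[0,0,-0.07,0],[0,0,0,0],[0,0,0,0]]]'; python3 -c "
from h import *
st()"
```

```text
time_s: 9.6
tcp_pos: [0.4956, 0.0423, 0.0691]
eef_rot: [35.8, 89.3, -24.9]
contact_force: [-0.1, -1.0, -2.4]
gripper_width: 0.0176
t9.60 tcp [0.4956 0.0423 0.0691] rot [ 35.83  89.29 -24.92] F [-0.1 -1.  -2.4] M [-0.15  0.2  -0.01] w0.0176 j6 90.6
```

```bash
python3 -m handwheel '[[[0,0,-0.04,0],[0,0,0,0],[0,0,0,0]]]'; python3 -c "
from h import *
st()
c=vision.get_calibration('wrist');P=c['pose'];print(np.degrees(np.arctan2(P[1,1],P[0,1]))+180)"
```

```text
time_s: 9.9
tcp_pos: [0.4959, 0.0423, 0.0681]
eef_rot: [38.5, 89.2, -22.2]
contact_force: [-1.5, -0.6, -0.4]
gripper_width: 0.0179
t9.90 tcp [0.4959 0.0423 0.0681] rot [ 38.51  89.25 -22.23] F [-1.5 -0.6 -0.4] M [-0.14  0.47  0.02] w0.0179 j6 90.6
209.08401121882258
```

```bash
cat > arc.py <<'E'
from h import *
import sys
C=np.array([0.5955,0.0980]);R=0.1145
def now():
    s=st();P=vision.get_calibration('wrist')['pose'];hd=np.degrees(np.arctan2(P[1,1],P[0,1]))%360+180
    hd%=360
    v=s["tcp_pos"][:2]-C;print("handle hd %.1f rel %.1f"%(hd,hd-177.5),"radial %.4f bearing %.1f"%(np.hypot(*v),np.degrees(np.arctan2(v[1],v[0]))%360))
    # torque on nut, clockwise positive about vertical at C
    F=s["contact_force"];print("ccw reaction torque on tool about C: %.2f"%(s["moment"][2]+v[0]*F[1]-v[1]*F[0]), "tangential F cw-resist %.2f"%(F@np.r_[-v[1],v[0],0]/np.hypot(*v)))
    return s,hd
if __name__=="__main__":
    s,hd=now();p=s["tcp_pos"][:2]
    step=float(sys.argv[1]);n=int(sys.argv[2])
    for k in range(1,n+1):
        t=np.radians(hd+step*k);q=C+R*np.array([np.cos(t),np.sin(t)]);print(((q-p)/.04).round(2),"turn",step/5);p=q
E
python3 arc.py -4 8
```

```text
t9.90 tcp [0.4959 0.0423 0.0681] rot [ 38.51  89.25 -22.23] F [-1.5 -0.6 -0.4] M [-0.14  0.47  0.02] w0.0179 j6 90.6
handle hd 209.1 rel 31.6 radial 0.1142 bearing 209.2
ccw reaction torque on tool about C: -0.01 tangential F cw-resist -0.23
[-0.1   0.18] turn -0.8
[-0.08  0.18] turn -0.8
[-0.07  0.19] turn -0.8
[-0.05  0.19] turn -0.8
[-0.04  0.2 ] turn -0.8
[-0.02  0.2 ] turn -0.8
[-0.01  0.2 ] turn -0.8
[0.  0.2] turn -0.8
```

```bash
python3 -m handwheel '[[[-0.1,0.18,0,-0.8],[-0.08,0.18,0,-0.8],[-0.07,0.19,0,-0.8],[-0.05,0.19,0,-0.8]]]'; python3 arc.py -4 6
```

```text
time_s: 10.3
tcp_pos: [0.4838, 0.0718, 0.0685]
eef_rot: [39.5, 89.2, -37.8]
contact_force: [0.4, 0.1, -1.8]
gripper_width: 0.0177
t10.30 tcp [0.4838 0.0718 0.0685] rot [ 39.5   89.22 -37.83] F [ 0.4  0.1 -1.8] M [-0.08  0.24  0.21] w0.0177 j6 69.7
handle hd 192.5 rel 15.0 radial 0.1147 bearing 193.2
ccw reaction torque on tool about C: 0.21 tangential F cw-resist 0.01
[-0.04  0.23] turn -0.8
[-0.02  0.2 ] turn -0.8
[-0.01  0.2 ] turn -0.8
[0.01 0.2 ] turn -0.8
[0.02 0.2 ] turn -0.8
[0.03 0.2 ] turn -0.8
```

```bash
python3 -m handwheel '[[[-0.04,0.22,0,-0.8],[-0.02,0.2,0,-0.8],[-0.01,0.2,0,-0.8],[0.01,0.2,0,-0.8],[0.02,0.2,0,-0.8],[0.03,0.2,0,-0.8]]]'; python3 arc.py -4 6
```

```text
time_s: 10.9
tcp_pos: [0.4831, 0.1219, 0.0686]
eef_rot: [39.2, 89.2, -63.1]
contact_force: [2.2, -1.4, -2.9]
gripper_width: 0.0174
t10.90 tcp [0.4831 0.1219 0.0686] rot [ 39.17  89.16 -63.13] F [ 2.2 -1.4 -2.9] M [-0.63 -0.69  0.05] w0.0174 j6 39.3
handle hd 167.5 rel -10.0 radial 0.1149 bearing 168.0
ccw reaction torque on tool about C: 0.16 tangential F cw-resist 0.92
[0.07 0.22] turn -0.8
[0.06 0.19] turn -0.8
[0.08 0.18] turn -0.8
[0.09 0.18] turn -0.8
[0.1  0.17] turn -0.8
[0.11 0.16] turn -0.8
```

```bash
python3 -m handwheel '[[[0.06,0.21,0,-0.8],[0.06,0.19,0,-0.8],[0.08,0.18,0,-0.8],[0.09,0.18,0,-0.8]]]'; python3 arc.py -4 2;python3 -c "
from h import *
g=vision.capture('wrist');cv2.imwrite('pics/w8.png',g);crop(g,120,0,380,180,3,'pics/w8c.png')"
```

```text
time_s: 11.3
tcp_pos: [0.4945, 0.1529, 0.0684]
eef_rot: [35.1, 89.1, -83.8]
contact_force: [0.6, -0.7, -2.5]
gripper_width: 0.0176
t11.30 tcp [0.4945 0.1529 0.0684] rot [ 35.14  89.11 -83.8 ] F [ 0.6 -0.7 -2.5] M [-0.35 -0.23  0.19] w0.0176 j6 20.8
handle hd 150.8 rel -26.7 radial 0.1150 bearing 151.5
ccw reaction torque on tool about C: 0.22 tangential F cw-resist 0.30
[0.13 0.19] turn -0.8
[0.12 0.16] turn -0.8
```

View pics/w8c.png

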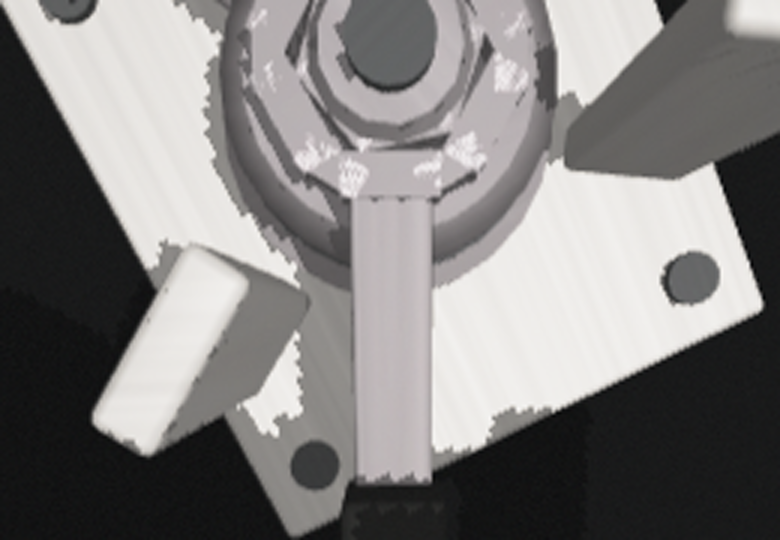

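```bash
python3 -m handwheel '[[[0,0,0.15,0],[0,0,0.25,0],[0,0,0.25,0],[0,0,0.05,0]]]'; python3 arc.py 4.9 13
```

```text
time_s: 11.75
tcp_pos: [0.4982, 0.1515, 0.0965]
eef_rot: [45.2, 88.9, -73.4]
contact_force: [2.6, -2.2, -9.6]
gripper_width: 0.0179
t11.75 tcp [0.4982 0.1515 0.0965] rot [ 45.2   88.9  -73.44] F [ 2.6 -2.2 -9.6] M [-0.44 -0.79  0.18] w0.0179 j6 21.1
handle hd 151.1 rel -26.4 radial 0.1110 bearing 151.2
ccw reaction torque on tool about C: 0.26 tangential F cw-resist 0.68
[-0.18 -0.17] turn 0.9800000000000001
[-0.09 -0.23] turn 0.9800000000000001
[-0.07 -0.23] turn 0.9800000000000001
[-0.05 -0.24] turn 0.9800000000000001
[-0.03 -0.24] turn 0.9800000000000001
[-0.01 -0.24] turn 0.9800000000000001
[ 0.01 -0.24] turn 0.9800000000000001
[ 0.03 -0.24] turn 0.9800000000000001
[ 0.05 -0.24] turn 0.9800000000000001
[ 0.07 -0.23] turn 0.9800000000000001
[ 0.09 -0.23] turn 0.9800000000000001
[ 0.11 -0.22] turn 0.9800000000000001
[ 0.13 -0.21] turn 0.9800000000000001
```

```bash
python3 -c "
from h import *
st()
g=vision.capture('wrist');cv2.imwrite('pics/w9.png',g);crop(g,120,0,380,240,3,'pics/w9c.png')
g=vision.capture('side');cv2.imwrite('pics/s9.png',g);crop(g,200,120,320,220,6,'pics/s9c.png')"
```

```text
t11.75 tcp [0.4982 0.1515 0.0965] rot [ 45.2   88.9  -73.44] F [ 2.6 -2.2 -9.6] M [-0.44 -0.79  0.18] w0.0179 j6 21.1
```

View pics/w9c.png

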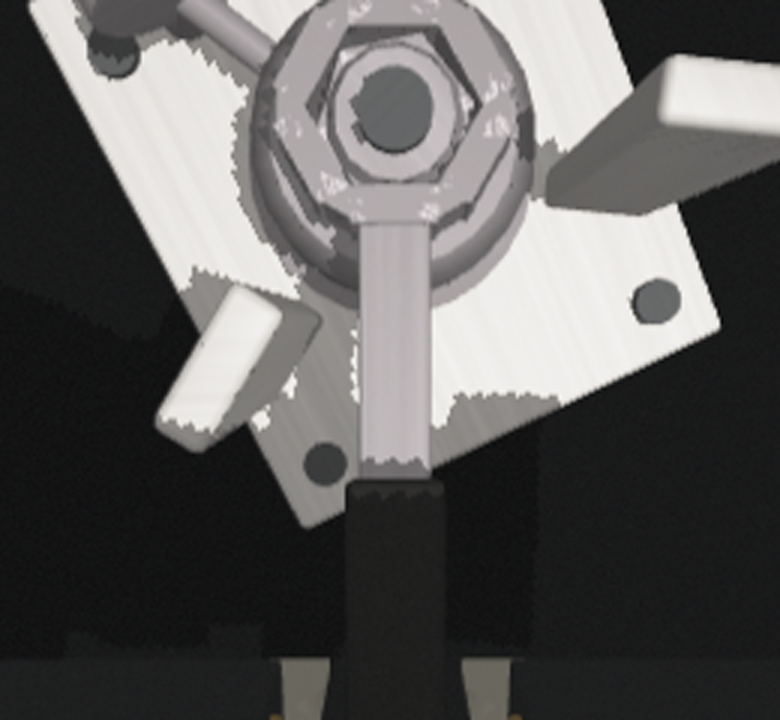

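View pics/s9c.png

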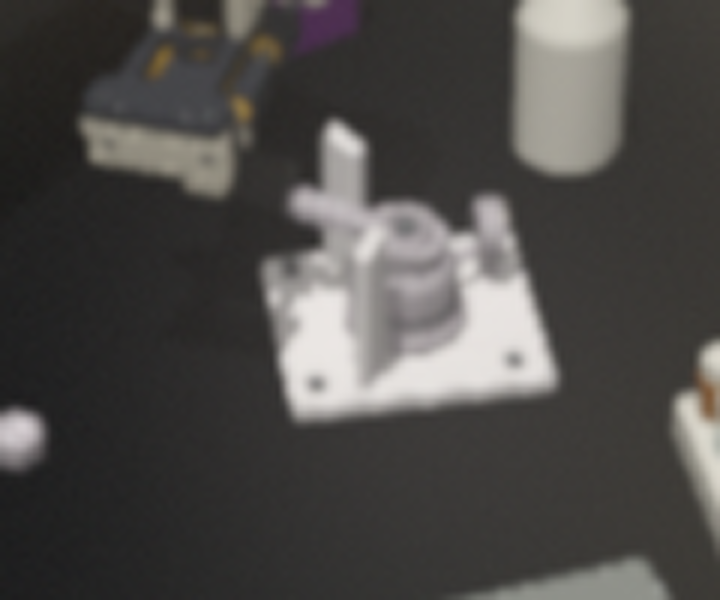

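```bash
python3 -m handwheel '[[[-0.02,0.01,-0.25,0],[-0.03,0.01,-0.25,0],[-0.03,0.01,-0.15,0],[0,0,0,0]]]'; python3 arc.py 3.5 2
```

```text
time_s: 12.25
tcp_pos: [0.4939, 0.153, 0.0712]
eef_rot: [51.2, 89.0, -67.0]
contact_force: [-1.1, -0.3, 0.4]
gripper_width: 0.0174
t12.25 tcp [0.4939 0.153  0.0712] rot [ 51.24  89.04 -67.  ] F [-1.1 -0.3  0.4] M [-0.29  0.34 -0.06] w0.0174 j6 21.1
handle hd 151.6 rel -25.9 radial 0.1156 bearing 151.6
ccw reaction torque on tool about C: 0.03 tangential F cw-resist 0.80
[-0.05 -0.17] turn 0.7
[-0.07 -0.16] turn 0.7
```

```bash
python3 -m handwheel '[[[-0.05,-0.16,0,0.7],[-0.06,-0.16,-0.03,0.7],[0,0,-0.03,0],[0,0,0,0]]]'; python3 arc.py 3.5 1;  python3 -c "
from h import *
g=vision.capture('wrist');cv2.imwrite('pics/w10.png',g);crop(g,120,0,380,240,3,'pics/w10c.png')"
```

```text
time_s: 12.65
tcp_pos: [0.4884, 0.1396, 0.0694]
eef_rot: [47.2, 89.1, -63.8]
contact_force: [-2.2, 0.6, 1.2]
gripper_width: 0.0176
t12.65 tcp [0.4884 0.1396 0.0694] rot [ 47.18  89.08 -63.81] F [-2.2  0.6  1.2] M [ 0.14  0.7  -0.01] w0.0176 j6 29.2
handle hd 158.8 rel -18.7 radial 0.1149 bearing 158.8
ccw reaction torque on tool about C: 0.02 tangential F cw-resist 0.26
[-0.05 -0.17] turn 0.7
```

View pics/w10c.png

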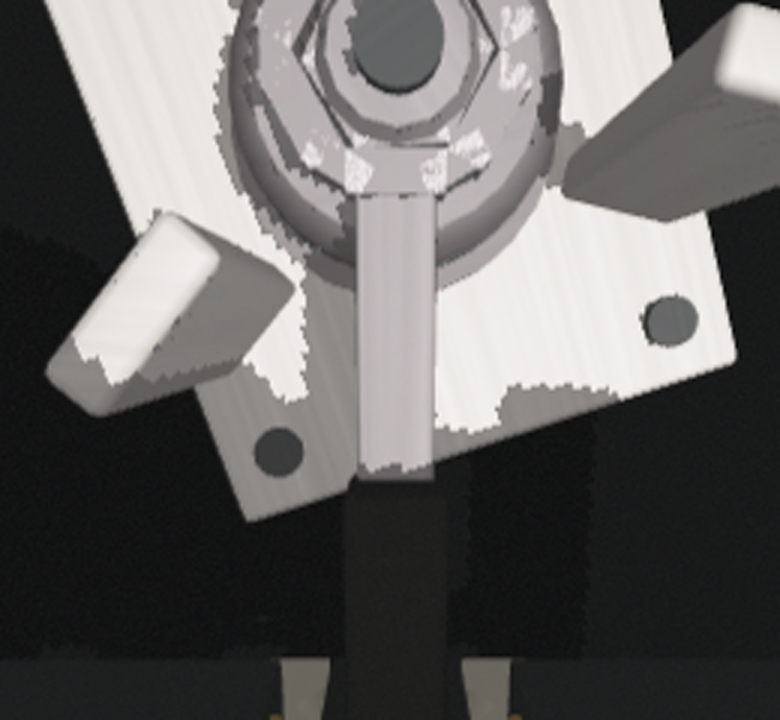

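```bash
python3 -m handwheel '[[[0,0,-0.02,0],[0,0,0,0]]]' 5 60;  python3 -m handwheel '[[[0,0,0.12,0],[0,0,0.12,0]]]'; python3 arc.py 4 1
```

```text
time_s: 12.9
tcp_pos: [0.4885, 0.14, 0.069]
eef_rot: [47.9, 89.1, -63.2]
contact_force: [-3.6, 0.6, 2.3]
gripper_width: 0.0177
time_s: 13.1
tcp_pos: [0.4882, 0.1399, 0.0782]
eef_rot: [42.6, 89.1, -68.5]
contact_force: [0.0, 0.5, -1.7]
gripper_width: 0.0175
t13.10 tcp [0.4882 0.1399 0.0782] rot [ 42.58  89.07 -68.53] F [ 0.   0.5 -1.7] M [0.06 0.29 0.01] w0.0175 j6 29.1
handle hd 158.7 rel -18.8 radial 0.1152 bearing 158.7
ccw reaction torque on tool about C: -0.05 tangential F cw-resist -0.46
[-0.05 -0.2 ] turn 0.8
```

Free. Lift on and check.

```bash
python3 -m handwheel '[[[0,0,0.2,0],[0,0,0.2,0],[0,0,0.05,0]]]'; python3 arc.py 4.67 12;  python3 -c "
from h import *
g=vision.capture('wrist');cv2.imwrite('pics/w11.png',g);crop(g,120,0,380,240,3,'pics/w11c.png')"
```

```text
time_s: 13.4
tcp_pos: [0.4883, 0.14, 0.0979]
eef_rot: [42.1, 89.1, -69.0]
contact_force: [-0.1, -0.3, -2.0]
gripper_width: 0.0176
t13.40 tcp [0.4883 0.14   0.0979] rot [ 42.1   89.07 -69.02] F [-0.1 -0.3 -2. ] M [0.09 0.22 0.01] w0.0176 j6 29.2
handle hd 158.7 rel -18.8 radial 0.1151 bearing 158.6
ccw reaction torque on tool about C: 0.06 tangential F cw-resist 0.38
[-0.06 -0.23] turn 0.9339999999999999
[-0.06 -0.23] turn 0.9339999999999999
[-0.04 -0.23] turn 0.9339999999999999
[-0.02 -0.23] turn 0.9339999999999999
[-0.   -0.23] turn 0.9339999999999999
[ 0.02 -0.23] turn 0.9339999999999999
[ 0.04 -0.23] turn 0.9339999999999999
[ 0.06 -0.23] turn 0.9339999999999999
[ 0.07 -0.22] turn 0.9339999999999999
[ 0.09 -0.21] turn 0.9339999999999999
[ 0.11 -0.21] turn 0.9339999999999999
[ 0.12 -0.2 ] turn 0.9339999999999999
```

View pics/w11c.png

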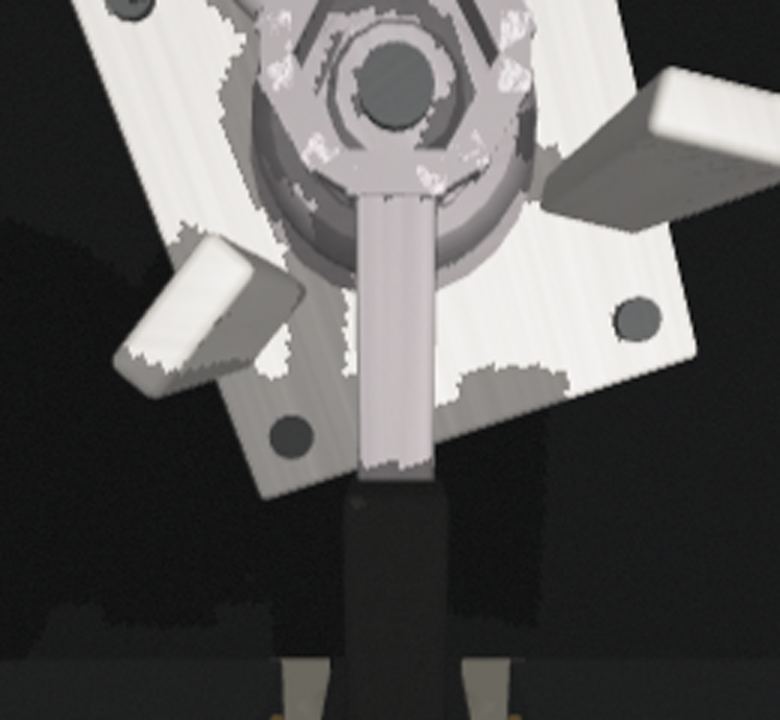

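```bash
python3 -m handwheel '[[[-0.06,-0.23,0,0.93],[-0.06,-0.23,0,0.93],[-0.04,-0.23,0,0.93],[-0.02,-0.23,0,0.93],[0,-0.23,0,0.93],[0.02,-0.23,0,0.93]]]'; python3 arc.py 4.67 6
```

```text
time_s: 14.05
tcp_pos: [0.4812, 0.0838, 0.0981]
eef_rot: [45.4, 89.1, -36.8]
contact_force: [0.7, 0.2, -2.4]
gripper_width: 0.0175
t14.05 tcp [0.4812 0.0838 0.0981] rot [ 45.38  89.12 -36.78] F [ 0.7  0.2 -2.4] M [-0.03  0.17  0.01] w0.0175 j6 63.4
handle hd 187.7 rel 10.2 radial 0.1152 bearing 187.1
ccw reaction torque on tool about C: -0.01 tangential F cw-resist -0.13
[ 0.06 -0.26] turn 0.9339999999999999
[ 0.06 -0.23] turn 0.9339999999999999
[ 0.08 -0.22] turn 0.9339999999999999
[ 0.09 -0.21] turn 0.9339999999999999
[ 0.11 -0.2 ] turn 0.9339999999999999
[ 0.13 -0.19] turn 0.9339999999999999
```

```bash
python3 -m handwheel '[[[0.05,-0.25,0,0.93],[0.06,-0.23,0,0.93],[0.08,-0.22,0,0.93],[0.09,-0.21,0,0.93],[0.11,-0.2,0,0.93],[0.11,-0.15,0,0.7],[0,0,0,0]]]'; python3 arc.py 1 1;  python3 -c "
from h import *
g=vision.capture('wrist');cv2.imwrite('pics/w12.png',g);crop(g,120,0,380,240,3,'pics/w12c.png')"
```

```text
time_s: 14.75
tcp_pos: [0.5003, 0.0299, 0.0976]
eef_rot: [41.9, 89.2, -12.4]
contact_force: [0.3, -0.3, -2.5]
gripper_width: 0.0177
t14.75 tcp [0.5003 0.0299 0.0976] rot [ 41.86  89.21 -12.38] F [ 0.3 -0.3 -2.5] M [-0.14  0.29  0.05] w0.0177 j6 99.0
handle hd 215.6 rel 38.1 radial 0.1170 bearing 215.6
ccw reaction torque on tool about C: 0.10 tangential F cw-resist 0.45
[ 0.08 -0.  ] turn 0.2
```

View pics/w12c.png

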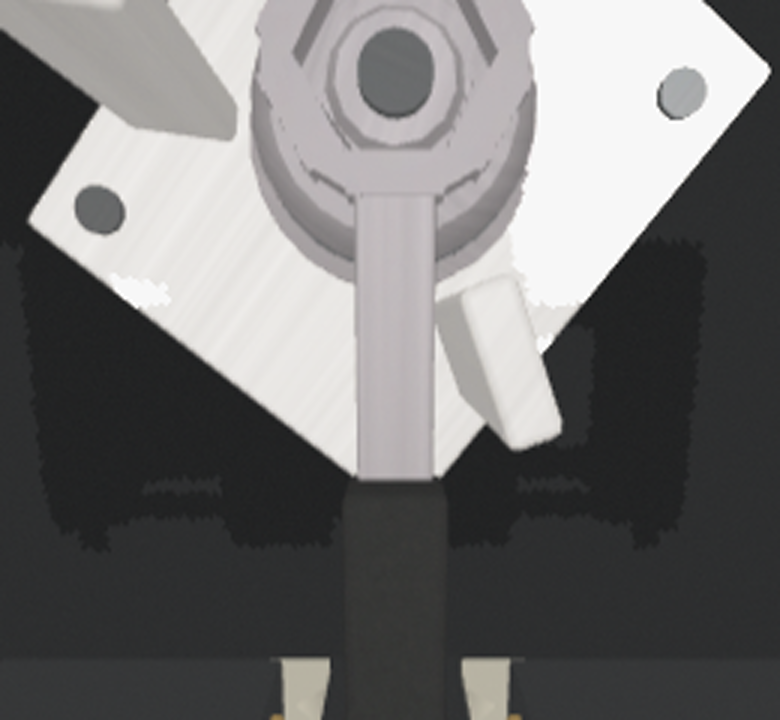

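```bash
sed -i 's/f(394,486/f(395,481/' rel.py; python3 rel.py 395 72 394 149; python3 rel.py 395 72 394 149 >/dev/null; echo; 
```

```text
handle hd 215.47030627649707 stub [0.59488165 0.09841563] ring [0.59333456 0.09769314] [0.59373361 0.09758156] move [0.00134756 0.00077828] along 0.0015490963708231964 perp -0.00014812012316814914
```

```bash
sed -i 's/C=np.array.*;R=0.1145/C=np.array([0.5949,0.0984]);R=0.1152/' arc.py; python3 -m handwheel '[[[0.035,0.02,-0.2,0],[0,0,-0.2,0],[0,0,0,0]]]'; python3 arc.py -1 1
```

```text
time_s: 15.1
tcp_pos: [0.5011, 0.0316, 0.0801]
eef_rot: [43.6, 89.2, -11.0]
contact_force: [-0.3, -0.4, -2.3]
gripper_width: 0.0175
t15.10 tcp [0.5011 0.0316 0.0801] rot [ 43.6   89.21 -10.98] F [-0.3 -0.4 -2.3] M [-0.34  0.08 -0.06] w0.0175 j6 98.5
handle hd 215.3 rel 37.8 radial 0.1151 bearing 215.5
ccw reaction torque on tool about C: -0.04 tangential F cw-resist 0.15
[-0.04  0.05] turn -0.2
```

```bash
python3 -m handwheel '[[[0,0,-0.12,0],[0,0,-0.08,0],[0,0,0,0]]]'; python3 arc.py -1 1;  python3 -c "
from h import *
g=vision.capture('wrist');cv2.imwrite('pics/w13.png',g);crop(g,120,0,380,240,3,'pics/w13c.png')"
```

```text
time_s: 15.4
tcp_pos: [0.5011, 0.0318, 0.0712]
eef_rot: [40.8, 89.2, -13.8]
contact_force: [0.1, -1.5, -2.1]
gripper_width: 0.0176
t15.40 tcp [0.5011 0.0318 0.0712] rot [ 40.77  89.22 -13.82] F [ 0.1 -1.5 -2.1] M [-0.52 -0.03 -0.15] w0.0176 j6 98.4
handle hd 215.2 rel 37.7 radial 0.1150 bearing 215.4
ccw reaction torque on tool about C: -0.00 tangential F cw-resist 1.29
[-0.04  0.04] turn -0.2
```

View pics/w13c.png

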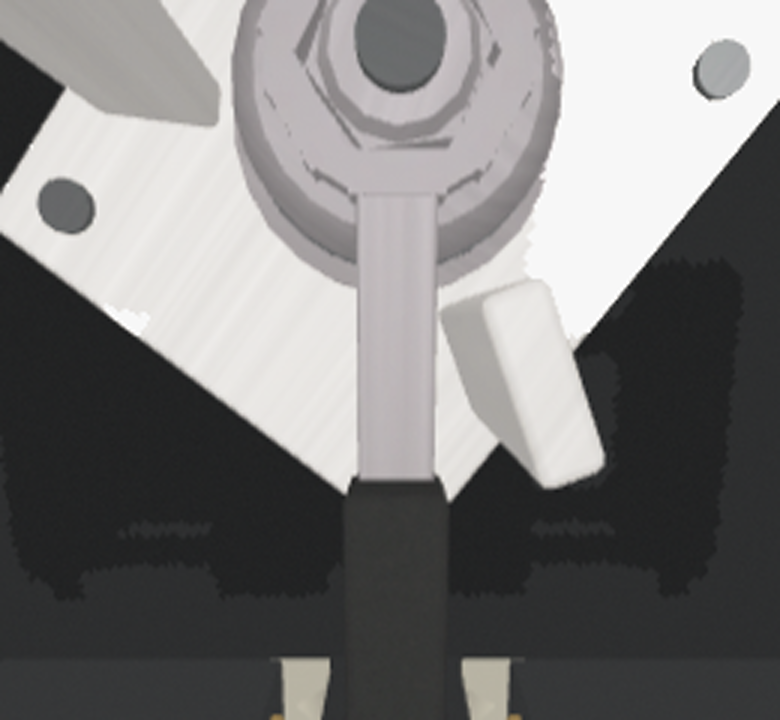

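```bash
python3 -m handwheel '[[[0,0,-0.06,0],[0,0,-0.03,0],[0,0,0,0]]]'; python3 arc.py -4 8
```

```text
time_s: 15.75
tcp_pos: [0.5014, 0.0315, 0.0687]
eef_rot: [41.7, 89.2, -12.8]
contact_force: [-2.5, -0.9, 3.4]
gripper_width: 0.0178
t15.75 tcp [0.5014 0.0315 0.0687] rot [ 41.74  89.16 -12.85] F [-2.5 -0.9  3.4] M [-0.4   0.63 -0.05] w0.0178 j6 98.4
handle hd 215.2 rel 37.7 radial 0.1150 bearing 215.6
ccw reaction torque on tool about C: -0.13 tangential F cw-resist -0.72
[-0.12  0.18] turn -0.8
[-0.1   0.18] turn -0.8
[-0.09  0.18] turn -0.8
[-0.07  0.19] turn -0.8
[-0.06  0.19] turn -0.8
[-0.05  0.2 ] turn -0.8
[-0.03  0.2 ] turn -0.8
[-0.02  0.2 ] turn -0.8
```

```bash
cat > chk.py <<'E'
from arc import *
import sys
s=readout.get_state();P=vision.get_calibration('wrist')['pose'];hd=(np.degrees(np.arctan2(P[1,1],P[0,1]))+180)%360
v=s["tcp_pos"][:2]-C;F=s["contact_force"];T=s["moment"][2]+v[0]*F[1]-v[1]*F[0]
b=np.degrees(np.arctan2(v[1],v[0]))%360
print("CHK t%.1f hd %.1f rel %.1f brg %.1f rad %.4f z %.4f T %.2f F"%(s["time_s"],hd,hd-177.5,b,np.hypot(*v),s["tcp_pos"][2],T),F.round(1))
sys.exit(1 if T>0.38 else 0)
E
python3 -m handwheel '[[[-0.12,0.17,0.01,-0.8],[-0.1,0.17,0,-0.8]]]' >/dev/null; python3 chk.py && python3 arc.py -2.4 10
```

```text
CHK t15.9 hd 207.0 rel 29.5 brg 207.7 rad 0.1150 z 0.0696 T 0.20 F [ 0.4  0.1 -0.1]
t15.95 tcp [0.493  0.045  0.0696] rot [ 44.64  89.1  -18.18] F [ 0.4  0.1 -0.1] M [-0.03  0.15  0.19] w0.0178 j6 87.9
handle hd 207.0 rel 29.5 radial 0.1150 bearing 207.7
ccw reaction torque on tool about C: 0.20 tangential F cw-resist 0.10
[-0.07  0.14] turn -0.48
[-0.05  0.11] turn -0.48
[-0.04  0.11] turn -0.48
[-0.04  0.11] turn -0.48
[-0.03  0.12] turn -0.48
[-0.03  0.12] turn -0.48
[-0.02  0.12] turn -0.48
[-0.02  0.12] turn -0.48
[-0.01  0.12] turn -0.48
[-0.01  0.12] turn -0.48
```

```bash
python3 -m handwheel '[[[-0.06,0.12,-0.02,-0.48]]]' >/dev/null; python3 chk.py && python3 -m handwheel '[[[-0.05,0.11,0,-0.48]]]' >/dev/null && python3 chk.py && python3 -m handwheel '[[[-0.04,0.11,0,-0.48]]]' >/dev/null && python3 chk.py && python3 -m handwheel '[[[-0.04,0.11,0,-0.48]]]' >/dev/null && python3 chk.py && python3 -m handwheel '[[[-0.03,0.12,0,-0.48]]]' >/dev/null && python3 chk.py; python3 arc.py -2.4 6
```

```text
CHK t16.1 hd 204.5 rel 27.0 brg 204.8 rad 0.1151 z 0.0690 T 0.14 F [-1.3 -2.1  1.5]
CHK t16.1 hd 202.0 rel 24.5 brg 202.3 rad 0.1150 z 0.0692 T 0.17 F [-0.8 -2.3  1.5]
CHK t16.2 hd 199.5 rel 22.0 brg 199.9 rad 0.1150 z 0.0694 T 0.30 F [-1.4 -2.4 -0.4]
CHK t16.4 hd 197.0 rel 19.5 brg 197.4 rad 0.1150 z 0.0695 T 0.15 F [-0.4 -0.7 -0.9]
CHK t16.4 hd 194.5 rel 17.0 brg 194.9 rad 0.1149 z 0.0696 T 0.27 F [-0.6 -1.9 -0.8]
t16.45 tcp [0.4838 0.0689 0.0696] rot [ 48.91  89.03 -26.41] F [-0.6 -1.9 -0.8] M [-0.62  0.32  0.08] w0.0178 j6 71.9
handle hd 194.5 rel 17.0 radial 0.1149 bearing 194.9
ccw reaction torque on tool about C: 0.27 tangential F cw-resist 1.69
[-0.04  0.13] turn -0.48
[-0.02  0.12] turn -0.48
[-0.02  0.12] turn -0.48
[-0.01  0.12] turn -0.48
[-0.01  0.12] turn -0.48
[-0.    0.12] turn -0.48
```

```bash
python3 -m handwheel '[[[-0.03,0.12,-0.02,-0.48]]]' >/dev/null; python3 chk.py && python3 -m handwheel '[[[-0.02,0.12,0,-0.48]]]' >/dev/null && python3 chk.py && python3 -m handwheel '[[[-0.02,0.12,0,-0.48]]]' >/dev/null && python3 chk.py && python3 -m handwheel '[[[-0.01,0.12,0,-0.48]]]' >/dev/null && python3 chk.py && python3 -m handwheel '[[[-0.01,0.12,0,-0.48]]]' >/dev/null && python3 chk.py; python3 arc.py -2.4 6
```

```text
CHK t16.6 hd 192.0 rel 14.5 brg 192.3 rad 0.1150 z 0.0689 T 0.21 F [-0.3 -2.4  2.1]
CHK t16.6 hd 189.5 rel 12.0 brg 189.8 rad 0.1150 z 0.0690 T 0.11 F [-1.3 -1.4  1.4]
CHK t16.8 hd 187.0 rel 9.5 brg 187.3 rad 0.1149 z 0.0692 T 0.07 F [-0.1 -0.9  0.8]
CHK t16.9 hd 184.5 rel 7.0 brg 184.8 rad 0.1149 z 0.0693 T 0.11 F [-0.5 -1.3  0.1]
CHK t16.9 hd 182.0 rel 4.5 brg 182.3 rad 0.1149 z 0.0694 T 0.25 F [ 0.7 -1.9 -0.4]
t16.95 tcp [0.4801 0.0938 0.0694] rot [ 51.63  88.99 -36.14] F [ 0.7 -1.9 -0.4] M [-0.67 -0.19  0.03] w0.0175 j6 56.2
handle hd 182.0 rel 4.5 radial 0.1149 bearing 182.3
ccw reaction torque on tool about C: 0.25 tangential F cw-resist 1.89
[-0.01  0.13] turn -0.48
[0.   0.12] turn -0.48
[0.01 0.12] turn -0.48
[0.01 0.12] turn -0.48
[0.02 0.12] turn -0.48
[0.02 0.12] turn -0.48
```

```bash
python3 -m handwheel '[[[0,0.12,-0.02,-0.48]]]' >/dev/null; python3 chk.py && python3 -m handwheel '[[[0,0.12,0,-0.48]]]' >/dev/null && python3 chk.py && python3 -m handwheel '[[[0.01,0.12,0,-0.48]]]' >/dev/null && python3 chk.py && python3 -m handwheel '[[[0.01,0.12,0,-0.48]]]' >/dev/null && python3 chk.py && python3 -m handwheel '[[[0.02,0.12,0,-0.48]]]' >/dev/null && python3 chk.py; python3 arc.py -2.4 6
```

```text
CHK t17.1 hd 179.5 rel 2.0 brg 179.8 rad 0.1149 z 0.0688 T 0.19 F [-1.3 -1.6  2.6]
CHK t17.1 hd 177.1 rel -0.4 brg 177.3 rad 0.1149 z 0.0689 T 0.30 F [-0.3 -2.4  0.2]
CHK t17.2 hd 174.6 rel -2.9 brg 174.8 rad 0.1149 z 0.0691 T 0.18 F [-1.3 -1.5  0.3]
CHK t17.4 hd 172.1 rel -5.4 brg 172.2 rad 0.1149 z 0.0693 T 0.14 F [ 0.6 -1.8 -0.6]
CHK t17.4 hd 169.6 rel -7.9 brg 169.7 rad 0.1149 z 0.0693 T 0.21 F [-0.4 -2.2 -0.2]
t17.45 tcp [0.4819 0.1189 0.0693] rot [ 54.83  88.95 -45.38] F [-0.4 -2.2 -0.2] M [-0.75 -0.04 -0.05] w0.0177 j6 41.2
handle hd 169.6 rel -7.9 radial 0.1149 bearing 169.7
ccw reaction torque on tool about C: 0.21 tangential F cw-resist 2.26
[0.02 0.13] turn -0.48
[0.03 0.12] turn -0.48
[0.03 0.12] turn -0.48
[0.04 0.11] turn -0.48
[0.04 0.11] turn -0.48
[0.05 0.11] turn -0.48
```

```bash
python3 -m handwheel '[[[0.02,0.12,-0.02,-0.48]]]' >/dev/null; python3 chk.py && python3 -m handwheel '[[[0.03,0.12,0,-0.48]]]' >/dev/null && python3 chk.py && python3 -m handwheel '[[[0.03,0.12,0,-0.48]]]' >/dev/null && python3 chk.py && python3 -m handwheel '[[[0.04,0.11,0,-0.48]]]' >/dev/null && python3 chk.py && python3 -m handwheel '[[[0.04,0.11,0,-0.48]]]' >/dev/null && python3 chk.py; python3 arc.py -2.4 6
```

```text
CHK t17.6 hd 167.1 rel -10.4 brg 167.2 rad 0.1149 z 0.0687 T 0.13 F [-0.7 -1.8  2. ]
CHK t17.6 hd 164.6 rel -12.9 brg 164.7 rad 0.1149 z 0.0688 T 0.08 F [-0.9 -1.5  0.8]
CHK t17.8 hd 162.1 rel -15.4 brg 162.1 rad 0.1149 z 0.0690 T 0.19 F [ 1.4 -3.3 -0.7]
CHK t17.9 hd 159.6 rel -17.9 brg 159.7 rad 0.1149 z 0.0691 T 0.15 F [-0.2 -1.4 -0. ]
CHK t17.9 hd 157.2 rel -20.3 brg 157.3 rad 0.1149 z 0.0692 T 0.10 F [ 0.8 -0.8  0.6]
t17.95 tcp [0.4889 0.1427 0.0692] rot [ 57.18  88.88 -55.49] F [ 0.8 -0.8  0.6] M [-0.73 -0.41  0.04] w0.0175 j6 26.9
handle hd 157.2 rel -20.3 radial 0.1149 bearing 157.3
ccw reaction torque on tool about C: 0.10 tangential F cw-resist 0.49
[0.04 0.12] turn -0.48
[0.05 0.11] turn -0.48
[0.06 0.11] turn -0.48
[0.06 0.1 ] turn -0.48
[0.07 0.1 ] turn -0.48
[0.07 0.1 ] turn -0.48
```

```bash
python3 -m handwheel '[[[0.03,0.07,-0.02,-0.3]]]' >/dev/null; python3 chk.py && python3 -m handwheel '[[[0.03,0.07,0,-0.3]]]' >/dev/null && python3 chk.py && python3 -m handwheel '[[[0.04,0.07,0,-0.3]]]' >/dev/null && python3 chk.py && python3 -m handwheel '[[[0.04,0.07,0,-0.3]]]' >/dev/null && python3 chk.py; python3 arc.py -1.5 4
```

```text
CHK t18.1 hd 155.6 rel -21.9 brg 155.6 rad 0.1149 z 0.0685 T 0.22 F [-2.1 -1.4  2.3]
CHK t18.1 hd 154.0 rel -23.5 brg 154.1 rad 0.1150 z 0.0686 T 0.35 F [ 0.2 -3.8  1. ]
CHK t18.2 hd 152.5 rel -25.0 brg 152.7 rad 0.1149 z 0.0686 T 0.43 F [-1.5 -2.7  1.4]
t18.25 tcp [0.4928 0.1511 0.0686] rot [ 54.16  88.84 -63.19] F [-1.5 -2.7  1.4] M [-1.14  0.61  0.08] w0.0175 j6 21.7
handle hd 152.5 rel -25.0 radial 0.1149 bearing 152.7
ccw reaction torque on tool about C: 0.43 tangential F cw-resist 3.06
[0.04 0.08] turn -0.3
[0.04 0.07] turn -0.3
[0.04 0.06] turn -0.3
[0.04 0.06] turn -0.3
```

```bash
cat > avg.py <<'E'
from arc import *
for i in range(4):
    vision.capture('wrist');s=readout.get_state();v=s["tcp_pos"][:2]-C;F=s["contact_force"];print("%.2f"%(s["moment"][2]+v[0]*F[1]-v[1]*F[0]),end=" ")
print()
import chk
E
python3 avg.py; python3 -m handwheel '[[[0.03,0.06,0,-0.25]]]' >/dev/null; python3 avg.py
```

```text
0.32 0.46 0.45 0.55 
CHK t18.4 hd 152.6 rel -24.9 brg 152.7 rad 0.1150 z 0.0685 T 0.55 F [-2.6 -3.5  1.6]
0.59 0.55 0.49 0.71 
CHK t18.8 hd 151.3 rel -26.2 brg 151.5 rad 0.1150 z 0.0685 T 0.71 F [-2.3 -4.9  1.7]
```

```bash
python3 -m handwheel '[[[0.03,0.055,0,-0.22]]]' >/dev/null; python3 avg.py
```

```text
0.65 0.66 0.77 0.60 
CHK t19.1 hd 150.2 rel -27.3 brg 150.4 rad 0.1150 z 0.0684 T 0.60 F [-1.4 -4.2  2. ]
```

```bash
python3 -m handwheel '[[[0.03,0.055,0,-0.22]]]' >/dev/null; python3 avg.py;  python3 -c "
from h import *
g=vision.capture('wrist');cv2.imwrite('pics/w14.png',g);crop(g,120,0,380,240,3,'pics/w14c.png')"
```

```text
0.77 0.75 0.73 0.58 
CHK t19.4 hd 149.1 rel -28.4 brg 149.4 rad 0.1150 z 0.0684 T 0.58 F [-0.6 -4.6  2.4]
```

View pics/w14c.png

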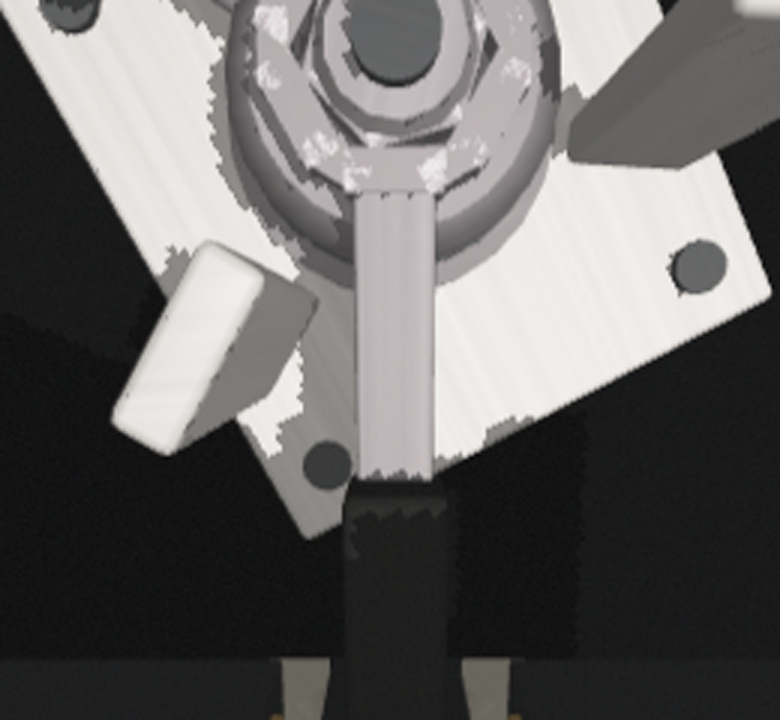

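```bash
python3 arc.py 3 3; python3 -m handwheel '[[[-0.06,-0.13,0.01,0.6],[-0.07,-0.13,0.01,0.6],[-0.02,-0.05,0,0.2],[0,0,0,0]]]'; python3 arc.py 1 1; python3 -c "
from h import *
g=vision.capture('wrist');cv2.imwrite('pics/w15.png',g);crop(g,120,0,380,240,3,'pics/w15c.png')"
```

```text
t19.40 tcp [0.4959 0.157  0.0684] rot [ 50.94  88.81 -69.7 ] F [-2.1 -5.9  2.7] M [-2.19  0.31  0.14] w0.0176 j6 18.1
handle hd 149.1 rel -28.4 radial 0.1150 bearing 149.4
ccw reaction torque on tool about C: 0.84 tangential F cw-resist 6.16
[-0.07 -0.12] turn 0.6
[-0.07 -0.14] turn 0.6
[-0.06 -0.14] turn 0.6
time_s: 19.8
tcp_pos: [0.49, 0.1453, 0.069]
eef_rot: [56.4, 88.9, -57.1]
contact_force: [0.3, -3.4, 0.9]
gripper_width: 0.0176
t19.80 tcp [0.49   0.1453 0.069 ] rot [ 56.37  88.91 -57.08] F [ 0.3 -3.4  0.9] M [-1.2   0.37 -0.35] w0.0176 j6 26.0
handle hd 156.4 rel -21.1 radial 0.1149 bearing 155.9
ccw reaction torque on tool about C: -0.01 tangential F cw-resist 3.01
[-0.04 -0.06] turn 0.2
```

View pics/w15c.png

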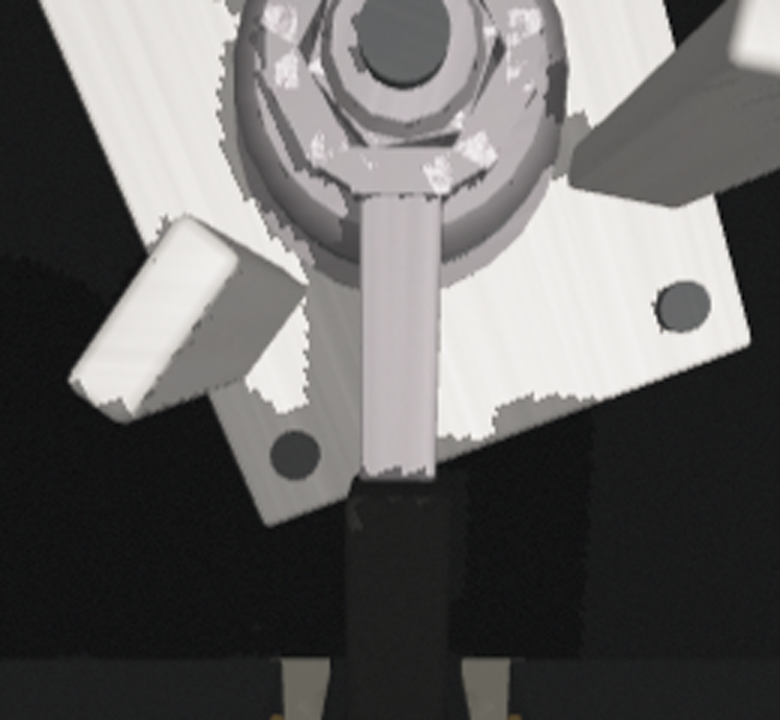

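```bash
python3 -m handwheel '[[[-0.04,-0.12,0.0,0.4],[-0.04,-0.12,0,0.4],[0,0,0,0]]]'; python3 arc.py 1 1; python3 -c "
from h import *
g=vision.capture('wrist');cv2.imwrite('pics/w16.png',g);crop(g,120,0,380,240,3,'pics/w16c.png')"
```

```text
time_s: 20.15
tcp_pos: [0.4871, 0.1374, 0.0689]
eef_rot: [62.3, 89.0, -47.2]
contact_force: [-1.5, -0.9, 0.4]
gripper_width: 0.0175
t20.15 tcp [0.4871 0.1374 0.0689] rot [ 62.33  88.98 -47.16] F [-1.5 -0.9  0.4] M [-0.56  0.71 -0.22] w0.0175 j6 30.6
handle hd 160.4 rel -17.1 radial 0.1146 bearing 160.1
ccw reaction torque on tool about C: -0.06 tangential F cw-resist 1.37
[-0.03 -0.05] turn 0.2
```

View pics/w16c.png

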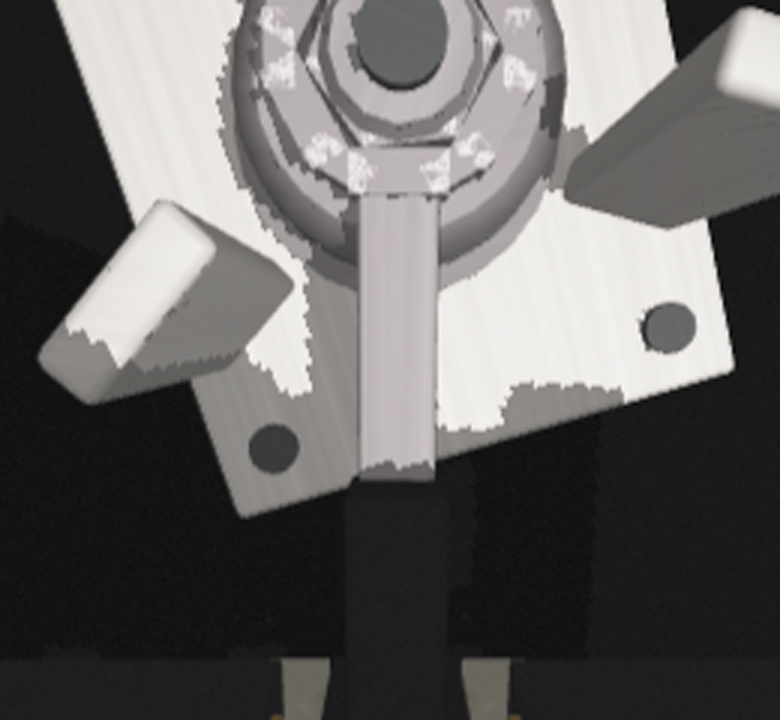

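```bash
python3 -m handwheel '[[[0,0,0.12,0],[0,0,0.12,0]]]'; python3 arc.py 1 1
```

```text
time_s: 20.4
tcp_pos: [0.487, 0.1379, 0.0781]
eef_rot: [57.3, 89.0, -52.4]
contact_force: [1.8, -0.7, -2.9]
gripper_width: 0.0176
t20.40 tcp [0.487  0.1379 0.0781] rot [ 57.28  89.   -52.39] F [ 1.8 -0.7 -2.9] M [-0.5   0.17 -0.2 ] w0.0176 j6 30.4
handle hd 160.2 rel -17.3 radial 0.1149 bearing 159.9
ccw reaction torque on tool about C: -0.20 tangential F cw-resist 0.00
[-0.03 -0.06] turn 0.2
```

```bash
python3 -m handwheel '[[[0,0,0.2,0],[0,0,0.25,0],[0,0,0.25,0],[0,0,0.25,0],[0,0,0.25,0],[0,0,0.2,0]]]'; python3 arc.py 1 1; python3 -c "
from h import *
g=vision.capture('wrist');cv2.imwrite('pics/w17.png',g);crop(g,120,0,380,240,3,'pics/w17c.png')"
```

```text
time_s: 21.0
tcp_pos: [0.4878, 0.1393, 0.1398]
eef_rot: [66.6, 89.0, -43.1]
contact_force: [0.2, 0.0, -2.3]
gripper_width: 0.0171
t21.00 tcp [0.4878 0.1393 0.1398] rot [ 66.6   89.   -43.07] F [ 0.2  0.  -2.3] M [ 0.01  0.23 -0.03] w0.0171 j6 30.6
handle hd 160.2 rel -17.3 radial 0.1146 bearing 159.1
ccw reaction torque on tool about C: -0.04 tangential F cw-resist -0.11
[-0.05 -0.1 ] turn 0.2
```

View pics/w17c.png

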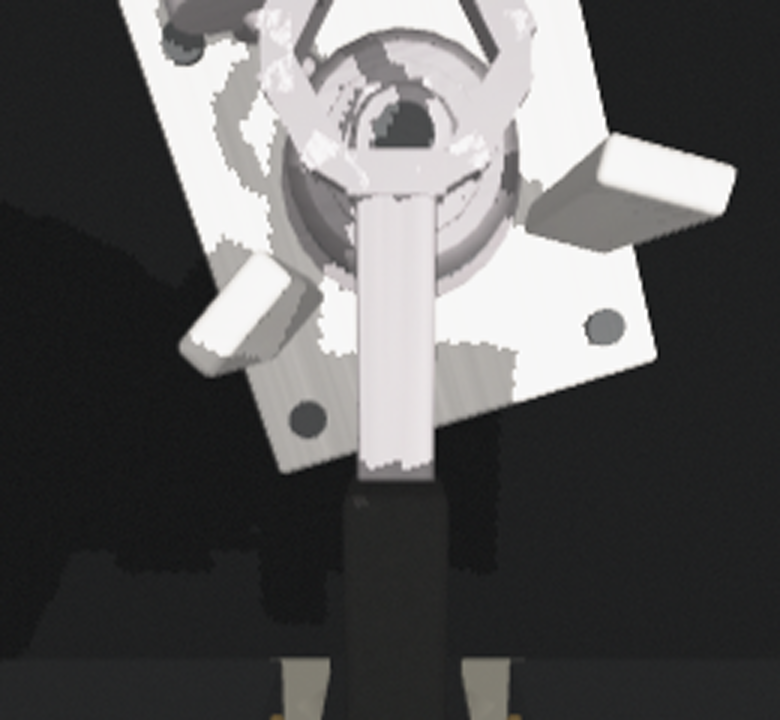

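```bash
python3 -m handwheel '[[[0,-0.5,0.1,0.5],[0.05,-0.96,0,0.5],[0.05,-0.96,0,0.5],[0.05,-0.96,0,0.5],[0.05,-0.96,0,0.5],[0.05,-0.96,0,0.5],[0.05,-0.96,0,0.5],[0.05,-0.96,0,0.5]]]'; python3 -m handwheel '[[[0.05,-0.96,0,0],[0.05,-0.96,0,0],[0.05,-0.96,0,0],[0.05,-0.4,0,0],[0,0,0,0],[0,0,0,0]]]'; python3 arc.py 1 1; python3 -c "
from h import *
g=vision.capture('wrist');cv2.imwrite('pics/w18.png',g)"
```

```text
time_s: 21.85
tcp_pos: [0.5027, -0.1544, 0.1479]
eef_rot: [84.2, 88.8, -4.1]
contact_force: [0.9, 0.2, -3.5]
gripper_width: 0.0175
time_s: 22.45
tcp_pos: [0.5086, -0.2959, 0.1468]
eef_rot: [84.4, 88.9, -4.3]
contact_force: [-0.1, 0.3, -2.7]
gripper_width: 0.0175
t22.45 tcp [ 0.5086 -0.2959  0.1468] rot [84.38 88.93 -4.26] F [-0.1  0.3 -2.7] M [0.04 0.33 0.  ] w0.0175 j6 102.7
handle hd 181.3 rel 3.8 radial 0.4036 bearing 257.7
ccw reaction torque on tool about C: -0.04 tangential F cw-resist -0.12
[-0.72  9.74] turn 0.2
```

View pics/w18.png

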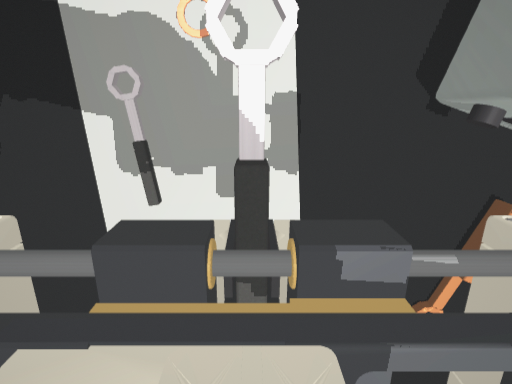

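```bash
python3 -m handwheel '[[[0,0.3,-0.5,-0.2],[0,0.03,-0.9,0],[0,0,-0.8,0],[0,0,-0.6,0],[0,0,-0.3,0],[0,0,0,0]]]'; python3 -c "
from h import *
st()"
```

```text
time_s: 23.1
tcp_pos: [0.5106, -0.276, 0.0225]
eef_rot: [82.4, 88.6, -6.8]
contact_force: [0.9, 0.6, -3.1]
gripper_width: 0.0175
t23.10 tcp [ 0.5106 -0.276   0.0225] rot [82.42 88.59 -6.75] F [ 0.9  0.6 -3.1] M [-0.05  0.31 -0.01] w0.0175 j6 100.0
```

```bash
python3 -m handwheel '[[[0,-0.1,-0.2,0],[0,0,-0.08,0],[0,0,0,0]]]'; python3 -c "
from h import *
st()"
```

```text
time_s: 23.4
tcp_pos: [0.513, -0.2799, 0.0133]
eef_rot: [81.0, 88.4, -8.1]
contact_force: [0.5, -0.1, -3.1]
gripper_width: 0.0177
t23.40 tcp [ 0.513  -0.2799  0.0133] rot [80.99 88.35 -8.06] F [ 0.5 -0.1 -3.1] M [-0.12  0.37  0.02] w0.0177 j6 100.5
```

```bash
python3 -m handwheel '[[[0,0,-0.06,0],[0,0,0,0]]]'; python3 -c "
from h import *
st()
g=vision.capture('wrist');cv2.imwrite('pics/w19.png',g)"
```

```text
time_s: 23.6
tcp_pos: [0.5138, -0.2803, 0.0121]
eef_rot: [80.6, 88.2, -8.4]
contact_force: [-0.1, -0.1, -1.9]
gripper_width: 0.0172
t23.60 tcp [ 0.5138 -0.2803  0.0121] rot [80.65 88.22 -8.42] F [-0.1 -0.1 -1.9] M [-0.01  0.34 -0.03] w0.0172 j6 100.5
```

View pics/w19.png

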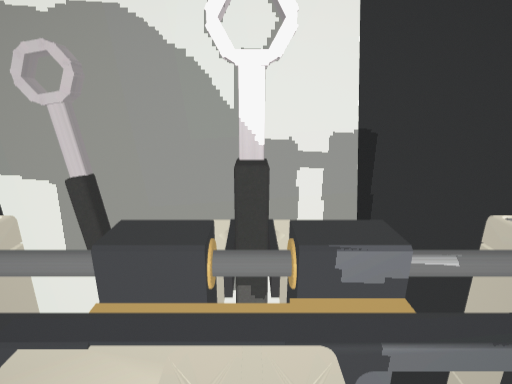

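```bash
python3 -m handwheel '[[[0,0,-0.06,0],[0,0,0,0]]]'; python3 -m handwheel '[[[0,0,0,0],[0,0,0,0],[0,0,0,0]]]' 40; python3 -m handwheel '[[[0,0,0.2,0],[0,0,0.6,0],[0,0,1,0],[0,0,1,0],[0,0,1,0],[0,0,0.5,0],[0,0,0,0],[0,0,0,0]]]';python3 -c "
from h import *
st()
g=vision.capture('wrist');cv2.imwrite('pics/w20.png',g)
g=vision.capture('top');cv2.imwrite('pics/t20.png',g);crop(g,195,145,350,240,5,'pics/t20c.png')
g=vision.capture('side');crop(g,200,100,370,300,3,'pics/s20c.png')"
```

```text
time_s: 23.85
tcp_pos: [0.5145, -0.2806, 0.0106]
eef_rot: [80.2, 88.1, -8.9]
contact_force: [1.0, 0.4, -2.4]
gripper_width: 0.0173
time_s: 24.15
tcp_pos: [0.5155, -0.2809, 0.0114]
eef_rot: [79.6, 88.0, -9.4]
contact_force: [0.1, -0.0, -0.3]
gripper_width: 0.0363
time_s: 24.95
tcp_pos: [0.5139, -0.281, 0.1948]
eef_rot: [78.0, 87.9, -11.1]
contact_force: [-0.2, -0.5, -0.5]
gripper_width: 0.04
t24.95 tcp [ 0.5139 -0.281   0.1948] rot [ 77.97  87.86 -11.06] F [-0.2 -0.5 -0.5] M [-0.07  0.33  0.01] w0.0400 j6 100.5
```

View pics/w20.png

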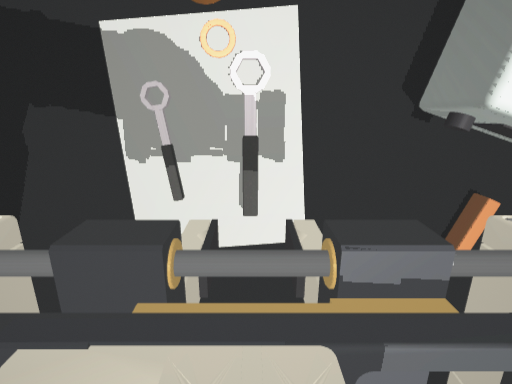

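View pics/s20c.png

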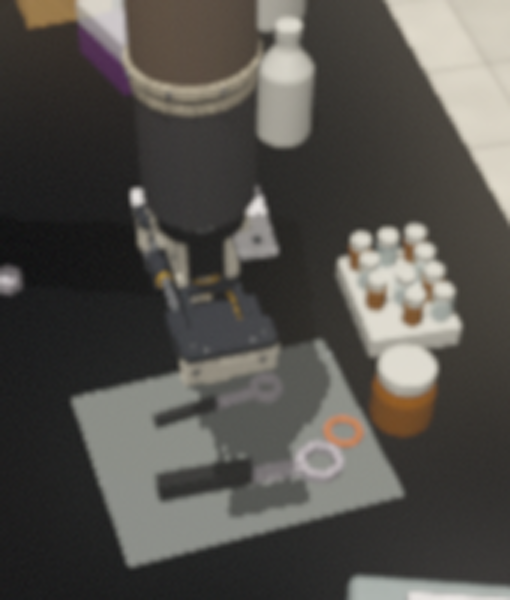

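View pics/t20c.png

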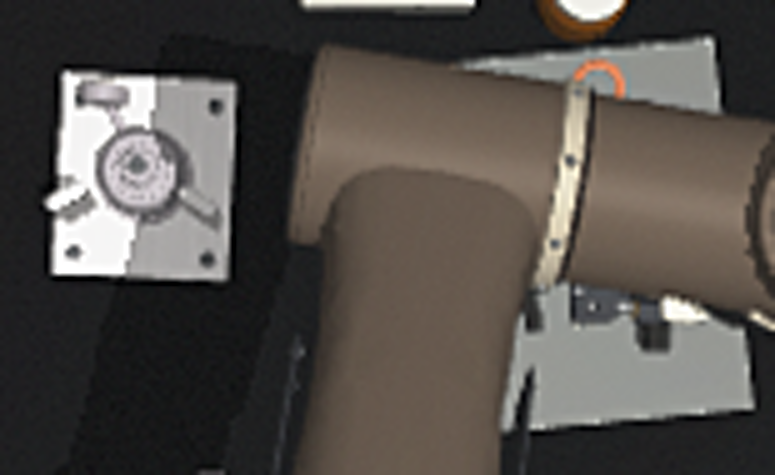

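```bash
python3 -c "
from plant import close_job
print(close_job())"
```

```text
the job is handed in; nothing more can be done
None
```

I tightened the nut until it came up firm, laid the larger spanner back on the mat, and handed the job in at about 25 s. `close_job()` gives no verdict, so the pass conditions are my own readings.

- **Strokes:** It took two. The first turned the nut about 52°. I then lifted the spanner, swung it back and reseated it. The second stroke ran at about 0.2 N m until the seat came up.
- **Firmness:** The torque rose with angle to about 0.7 N m. I held it there for about 0.2 s. Single readings ran from 0.58 to 0.84, above the 0.45 needed and below the 1.3 limit. The handle stopped about 28° from centre, well short of the cheek plates at 42°.
- **One thing went wrong:** On the first lift-off the ring was still wedged on the nut, and the spanner tipped about 14° in the grip. The upward pull was about 10 N. I lowered it, backed it off into the free play, gripped harder and lifted it cleanly.
- **Final lift-off:** One reading during the last lift showed about -0.2 N m in the loosening direction. The next, with the spanner clear, was zero. I did not put the spanner back on to re-check that the nut was still tight.
- **Last pictures:** The spanner lies on the mat, ring over it, close to where it started. The small spanner and gasket look unmoved, and the gripper is open and clear above. The arm blocked the top view of the spanner, so that check rests on the wrist and side pictures.

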